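# Unlock the telescopic camera post, pull it out to its second stop and hold it there

### The job

Get the short camera post ready for photographing the castings: take the key from its block, push it fully home in the lock on the post's foot, turn it clockwise (seen from above) to its stop and leave it there. Then squeeze in the release button on the side of the post's grip and, with the button squeezed, pull the grip straight up past the first stop to the second stop. Finish while holding the post fully extended (it springs back if let go), and do not disturb the cup, the pot or the tin.

Things in the scene. Friction and masses are not known exactly. Their poses are not given: they have to be found in the camera images.
- post_foot: fixed foot of the camera post: steel plate 90 x 210 x 8 mm with a grey housing 60 x 180 mm on it, top 28 mm high. Origin: centre of its underside; z up, y along its length. The lock stands at y = +60 mm, the post at y = -60 mm (both x = 0). Collapsed, the post is 156 mm high overall: outer tube 33 mm thick up to 90 mm, then the grip. The foot cannot move
- lock_mouth (a point): centre of the lock cylinder's top face, 55 mm above the table; it turns with the cylinder. Brass cylinder 36 mm across inside a fixed ring 45 mm across and about 1 mm higher than it. Its slot is 16 mm along the point's x, 10.5 mm along its y, 24 mm deep, straight down. At lock = 0 the point's axes are parallel to the foot's
- lock (a joint): turn of the lock cylinder, rad, growing clockwise seen from above: 0 locked, 1.2 at its end stop; stays where it is left; takes about 0.05 N m. The key has about 0.2 rad of loose turn in the slot before it drives. While it is below about 0.9 a bolt blocks the post. Starts between 0 and 0.15
- key: steel key, upright in its block at the start. Origin: centre of the shank's lower end; z up. Shank 13.5 (x) x 8 (y) x 20 mm long, then a round shoulder 22 mm across, 5 mm thick, then a flat bow 30 (x) x 10 (y) mm, from 25 to 61 mm above the origin, pinched across its 10 mm. About 50 g. Fully home, the shoulder rests on the cylinder, the origin 20 mm below lock_mouth. Either way round fits
- key_stand: fixed grey block 60 x 60 x 28 mm holding the key; origin at the centre of its underside. The key's shank hangs 20 mm deep in its slot (1.5 mm play each side), the shoulder rests on the block, and the key's x is along the block's x
- post_grip (a point): centre of the post's black grip, a rounded block 34 (x) x 28 (y) x 46 mm high; 123 mm above the table when collapsed; rises with the post. Axes parallel to the foot's. An aluminium disc and a 7 mm camera screw sit on its top, ending 33 mm above this point
- button_face (a point): outer face of the round steel release button, 16 mm across, which sticks out 7 mm from the middle of the grip's -x face; 24 mm from post_grip along the foot's -x. It is worked by gripping the grip along x, one finger on the button and the other on the face across from it (41 mm apart, 35 mm when pressed)
- post_button (a joint): travel of the release button into the grip, m: 0 out, 0.006 fully in; spring 2.4 to 6 N. Above about 0.0045 the catch is free; otherwise the collapsed post cannot be pulled up
- post_mid (a joint): extension of the post's middle tube, m: 0 in, 0.05 out. Spring return; takes about 6 N at the grip to pull out and comes first: its end is the first stop, where the grip is 50 mm up
- post_head (a joint): extension of the grip's tube out of the middle tube, m: 0 in, 0.05 out. Stronger spring return, about 11 N; its end is the second stop, where the grip has risen 100 mm in all
- cup: white tapered mixing cup, 70 mm across, 82 mm high, standing loose on the table; origin at the centre of its underside. A bystander
- pot: dark pigment pot, 63 mm across, 70 mm high, standing loose on the table; origin at the centre of its underside. A bystander
- tin: paint tin, 68 mm across, 77 mm high, standing loose on the table; origin at the centre of its underside. A bystander
There are look-alikes about, which are no part of the job. There is more than one size of the key; the job needs the smaller.

How it is judged:
By the outcome, as a careful person would: the job done as asked, in the order asked, and still so for the second after the job is handed in, while the arm keeps its last pose, push and grip.
It also fails if it takes over 61 s, if anything falls off the work surface, if the arm or the gripper's body presses on something with over 40 N, if the wrist force passes 120 N, or if a joint passes its speed limit or range.

### The arm

A 7-joint arm with a two-finger parallel gripper is mounted at the origin on a cart in front of the work surface, level with it; the furniture and walls round the work are solid. World frame = base frame: x ahead of the robot, y to its left, z up, the work surface at z = 0. Lengths are in mm, angles in rad, forces in N, time in s.
With the tool pointing down it reaches from about 400 to 875 mm from the base axis. Payload 19.3 kg.
Tool frame: the origin (TCP) lies at the very end of the fingers, on their centre line; the grasp point (between the pads) lies 19 mm behind it; x points along the fingers, y is the direction in which the jaws open and shut, and the axes are right-handed (so a half turn about x gives the same grasp; the last joint's range is limited). The gripper opens to 85 mm and grips with 20 to 120 N. Pads are 22 mm wide; open, the fingers measure 114 mm over their backs; the gripper's body (76 mm by 85 mm) begins 54 mm behind the grasp point. The pads swing forward as they close: fully open they stand 13 mm farther back than shut.
Start: joints at [1.065, 0.521, -0.036, 1.599, 0.021, 1.021, -0.113], TCP at [263.807, -566.587, 231.291] pointing down, gripper open.
Joint ranges: [-2.91, 2.91], [-0.3, 2.13], [-1.5, 1.42], [0.17, 2.43], [-1.26, 4.41], [0.16, 1.93], [-2.52, 2.52]. Speed limits (rad/s): [1.89, 1.89, 2.39, 2.39, 3.01, 3.01, 3.01].

### API

Orientations are given as a 3x3 rotation matrix whose columns are the frame's x, y, z axes.
In Python, from rig import observe, imaging, workorder gives the robot as it stands.
- The arm moves only by the shell command python3 -m handwheel 'ROWS' [FORCE]. ROWS is JSON, a list of rows, each a list of 3 entries, a list of its own where there are three numbers: the gripper's target within -1 to 1 (fully open at 1, half-way at 0, shut at -1), then the shift along the tool's x, y, z in cm, then the turn, a rotation vector about the tool's x, y, z in units of 5 degrees (1.0 is 5 degrees). In form: [[grip, [dx, dy, dz], [ax, ay, az]], ...]. A call has 1 to 5 rows; each row is the pose to reach, as a shift and turn from the pose commanded when the call began, along the tool's axes at that moment; what a row does not reach only later rows make up. A row lasts 1/10 s, in which the tool goes at most 50 mm and 8.59 degrees, less where a joint would pass 70% of its speed; a pose out of reach is approached as far as the arm can. A call with a gripper value outside its range is refused whole. The fingers move at their own pace and stop on an object; FORCE is the grip in N (left out, the last holds). Time passes only in rows, so rows that repeat a pose let the fingers close. It gives the time, the measured TCP pose, the force and the opening at its end, in the units of the state.
- observe(): the state, without advancing time (a new reading comes with each control period).
- imaging.grab_frame(name): name is "scene" or "top" or "wrist"; returns (picture, depth): 384x512x3 uint8, red, green, blue; 384x512 float32, mm along the optical axis (not along the pixel's ray), 0 where there is no reading.
- imaging.calibration(name): a dict with "intrinsics" (3x3 intrinsics, pixels), "dist_coeffs" ([k1, k2, p1, p2, k3] as OpenCV has them; the pictures are not rectified), "xyz" and "attitude" of the camera in the world. Camera axes: x right, y down, z forward; pixel columns grow to the right and rows downward; lengths in mm; the calibration is good to about 2 mm. A picture is of the moment at which its call begins: read the wrist's pose just before it. calibration takes no time and is no camera call; for the wrist camera it gives the pose at the moment of the call.
- workorder.close_job(): hands the job in, once; it reports no verdict.
The state is a dict: "time": time; "q": joint angles; "qd": joint speeds; "joint_torque": joint torques, N m; "tcp_pos": TCP position; "tcp_rot": TCP orientation; "ft_force": force on the tool from outside, world axes, zero at the start; "moment": the same for the moment, N m; "gripper_width": opening from 0.0 (shut) to 1.0 (fully open).
Only numpy, scipy, OpenCV 4.12 (cv2) and the standard library are available. Lean on these libraries where they do the work, as an engineer would, in place of code of your own. Each camera call takes 0.05 s, during which the arm holds its last target.

## Working session

There is one attempt and no reset: what is moved stays moved. The work goes in short steps, Python scripts to look and compute and a shell command to move; the robot and the scene stay as the last step left them, time stands still between calls to the robot, and variables do not carry over. Pictures are saved under pics/ and viewed, and the job is handed in when it is done.

```bash
ls; mkdir -p pics; python3 - <<'E'
from rig import observe, imaging
import cv2,numpy as np
s=observe(); print({k:np.round(v,3).tolist() for k,v in s.items()})
for n in ["scene","top","wrist"]:
    c=imaging.calibration(n); print(n,{k:np.round(v,3).tolist() for k,v in c.items()})
    p,d=imaging.grab_frame(n); cv2.imwrite(f"pics/{n}0.png",p[:,:,::-1]); np.save(f"pics/{n}0.npy",d)
E
```

```text
pics
{'time': 0.0, 'q': [1.065, 0.522, -0.036, 1.6, 0.021, 1.021, -0.113], 'qd': [-0.0, 0.001, -0.001, 0.0, -0.001, 0.0, 0.0], 'joint_torque': [0.001, -92.71, 1.981, -36.993, 0.018, 0.008, 0.0], 'tcp_pos': [263.675, -566.304, 230.742], 'tcp_rot': [[-0.001, 0.422, -0.907], [0.001, -0.907, -0.422], [-1.0, -0.001, 0.0]], 'ft_force': [-0.048, -0.452, -0.602], 'moment': [0.001, 0.002, 0.022], 'gripper_width': 0.999}
scene {'intrinsics': [[455.417, 0.0, 258.82], [0.0, 455.417, 194.475], [0.0, 0.0, 1.0]], 'dist_coeffs': [0.017, 0.0, 0.0, 0.0, 0.0], 'xyz': [110.729, 496.927, 787.102], 'attitude': [[-0.76, -0.469, 0.45], [-0.65, 0.538, -0.537], [0.01, -0.7, -0.714]]}
top {'intrinsics': [[472.66, 0.0, 245.953], [0.0, 472.66, 195.72], [0.0, 0.0, 1.0]], 'dist_coeffs': [-0.164, 0.0, 0.0, 0.0, 0.0], 'xyz': [372.468, -6.72, 1304.519], 'attitude': [[0.0, -0.991, 0.132], [-1.0, -0.004, -0.025], [0.025, -0.132, -0.991]]}
wrist {'intrinsics': [[307.031, 0.0, 254.304], [0.0, 307.031, 191.134], [0.0, 0.0, 1.0]], 'dist_coeffs': [-0.052, 0.0, 0.0, 0.0, 0.0], 'xyz': [326.086, -538.967, 374.333], 'attitude': [[0.422, -0.872, -0.246], [-0.906, -0.407, -0.113], [-0.002, 0.271, -0.963]]}
```

View pics/scene0.png

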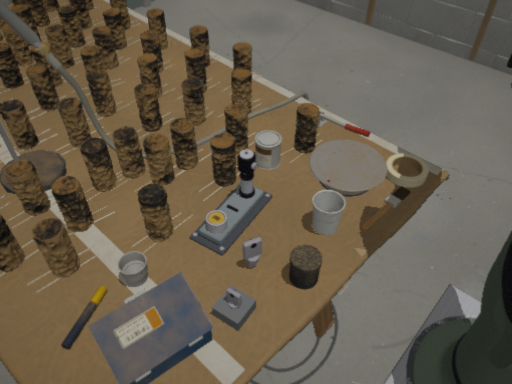

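View pics/top0.png

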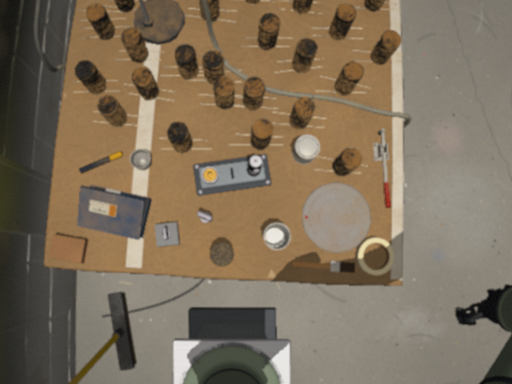

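View pics/wrist0.png

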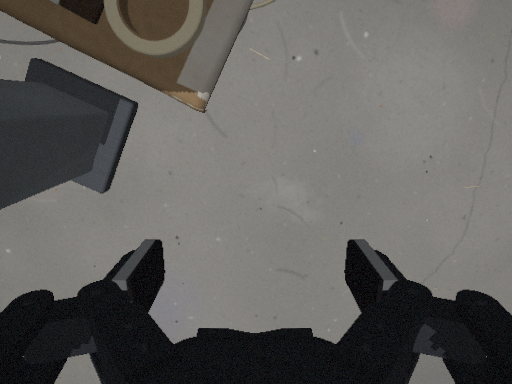

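The scene shows the key block at about (233,302) in the scene view and (167,233) in the top view. A second loose key stands at about (252,250) and (205,215). The foot is at (232,174) in the top view, with the lock at its left end and the post at its right. The cup is at (277,235), the pot at (221,251) and the tin at (307,147).

```bash
cat > h.py <<'E'
import numpy as np,cv2
from rig import observe, imaging
def pts(c,d):
    """HxWx3 world points"""
    K=np.array(c["intrinsics"]);D=np.array(c["dist_coeffs"])
    h,w=d.shape
    u,v=np.meshgrid(np.arange(w),np.arange(h))
    n=cv2.undistortPoints(np.stack([u,v],-1).reshape(-1,1,2).astype(np.float64),K,D).reshape(h,w,2)
    P=np.dstack([n,np.ones((h,w))])*d[...,None]
    W=P@np.array(c["attitude"]).T+np.array(c["xyz"])
    W[d<=0]=np.nan
    return W
def proj(c,p):
    R=np.array(c["attitude"]);q=(np.atleast_2d(p)-np.array(c["xyz"]))@R
    return cv2.projectPoints(q.reshape(-1,1,3),np.zeros(3),np.zeros(3),np.array(c["intrinsics"]),np.array(c["dist_coeffs"]))[0].reshape(-1,2)
E
python3 - <<'E'
from h import *
for n in ["scene","top"]:
    p=cv2.imread(f"pics/{n}0.png");d=np.load(f"pics/{n}0.npy");c=imaging.calibration(n)
    W=pts(c,d)
    np.save(f"pics/{n}W.npy",W)
    # heightmaps resampled
    x0,x1,y0,y1=250,700,-300,350
    S=1
    im=np.zeros((450,650,3),np.uint8);zb=np.full((450,650),-99.)
    for w,col in zip(W.reshape(-1,3),p.reshape(-1,3)):
        if np.isnan(w[0]):continue
        r=int(x1-w[0]);cc=int(y1-w[1])
        if 0<=r<450 and 0<=cc<650 and w[2]>zb[r,cc]:
            zb[r,cc]=w[2];im[r,cc]=col
    print(n,np.nanmedian(W[240:250,190:200,2]) if n=="top" else "")
if 1:
    d=np.load("pics/top0.npy");p=cv2.imread("pics/top0.png")
    a=cv2.resize(p[140:265,130:330],None,fx=4,fy=4,interpolation=cv2.INTER_CUBIC);cv2.imwrite("pics/topcrop.png",a)
    p=cv2.imread("pics/scene0.png")
    a=cv2.resize(p[140:330,180:360],None,fx=3.1,fy=3.1,interpolation=cv2.INTER_CUBIC);cv2.imwrite("pics/scenecrop.png",a)
E
```

```text
scene 
top 0.26406450011245397
```

View pics/topcrop.png

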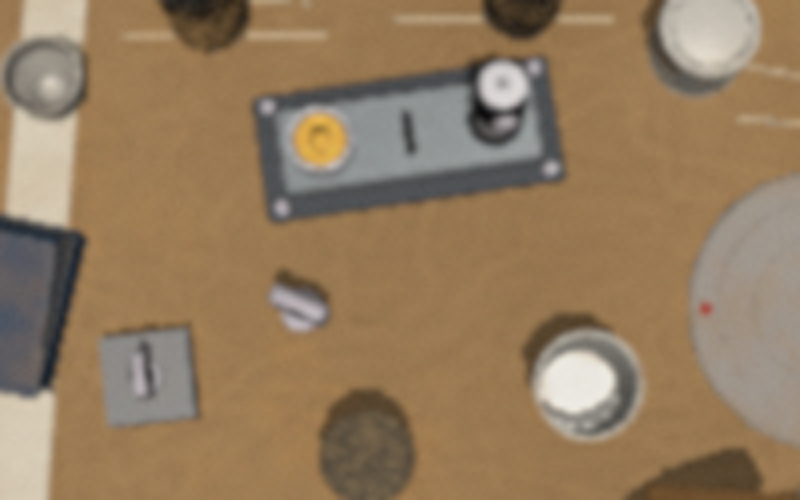

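View pics/scenecrop.png

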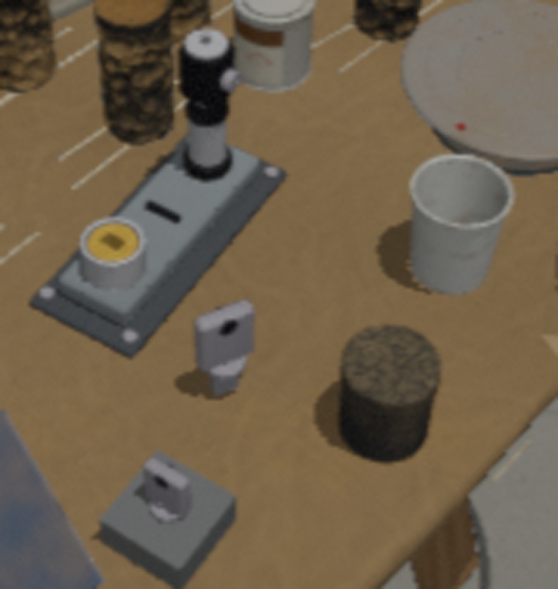

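```bash
python3 - <<'E'
from h import *
def rect(P): 
    r=cv2.minAreaRect(P.astype(np.float32)); return np.round(r[0],1),np.round(r[1],1),round(r[2],1)
p=cv2.imread("pics/top0.png");W=np.load("pics/topW.npy")
def sel(W,u0,u1,v0,v1,z0,z1):
    A=W[v0:v1,u0:u1].reshape(-1,3);return A[(A[:,2]>z0)&(A[:,2]<z1)]
print("block",rect(sel(W,150,185,215,250,22,33)[:,:2]))
B=sel(W,150,185,215,250,40,80);print("key",B.mean(0),B[:,2].max(),len(B),rect(B[:,:2]))
B=sel(W,193,220,203,228,40,110);print("key2",B.mean(0),B[:,2].max(),len(B))
print("house",rect(sel(W,190,275,150,198,22,34)[:,:2]))
print("plate",rect(sel(W,190,275,150,198,4,34)[:,:2]))
B=sel(W,195,222,160,190,48,62);print("lock",B.mean(0),len(B),rect(B[:,:2]))
B=sel(W,240,270,150,185,140,165);print("posttop",B.mean(0),len(B),B[:,2].max())
W=np.load("pics/sceneW.npy")
print("scene")
u=slice
print("block",rect(sel(W,205,265,285,330,24,33)[:,:2]))
B=sel(W,205,265,285,330,45,80);print("key",B.mean(0),B[:,2].max(),len(B),rect(B[:,:2]))
B=sel(W,240,265,230,270,5,110);print("key2",B.mean(0),B[:,2].max(),len(B))
print("plate",rect(sel(W,188,275,170,258,4,34)[:,:2]))
print("house",rect(sel(W,188,275,170,258,24,34)[:,:2]))
B=sel(W,200,232,205,235,51,62);print("lock",B.mean(0),len(B),rect(B[:,:2]))
B=sel(W,235,262,145,200,100,170);print("grip",B.mean(0),len(B),B[:,2].max(),rect(B[:,:2]))
E
```

```text
block (array([437.8, 176.6]), array([60.6, 62.2]), 7.3)
key [437.47179464 174.57169971  63.2904009 ] 73.13632976377312 61 (array([437.3, 175.6]), array([28.9, 10.7]), 6.9)
key2 [483.50588968  70.5525317   76.2872287 ] 85.21961507962692 82
house (array([6.067e+02, 4.000e-01]), array([ 60.9, 177. ]), 8.6)
plate (array([608.7,  -0.7]), array([134.3, 236.1]), 0.3)
lock [597.19418756  59.63869766  54.69905804] 190 (array([597. ,  59.9]), array([42.1, 41.7]), 46.7)
posttop [614.63583707 -57.55636178 147.81280544] 140 157.00918967054872
scene
block (array([437.7, 177. ]), array([60.7, 62. ]), 6.8)
key [433.84189876 202.40026555  61.60145541] 72.34286694482489 256 (array([434.4, 214.7]), array([28.7, 87.3]), 3.6)
key2 [481.0555999   75.21489582  55.55778936] 83.86385947813096 434
plate (array([602.4,  -5.7]), array([211. , 292.9]), 46.7)
house (array([601.8,   6.1]), array([131.8, 258.9]), 37.8)
lock [595.77353866  60.86499275  54.8455565 ] 257 (array([595.2,  60.9]), array([43.9, 44.1]), 18.4)
grip [608.42063665 -51.84459391 132.84640348] 395 156.41535443702207 (array([610.3, -58.3]), array([41.8, 31.8]), 5.3)
```

```bash
cat >> h.py <<'E'
from scipy.spatial.transform import Rotation as Ro
def downrot(az):
    a=np.radians(az);x=np.array([0,0,-1.]);y=np.array([np.cos(a),np.sin(a),0]);return np.c_[x,y,np.cross(x,y)]
def plan(target,az):
    s=observe();R=np.array(s["tcp_rot"]);t=np.array(s["tcp_pos"])
    d=R.T@(np.array(target)-t)/10;rv=np.degrees(Ro.from_matrix(R.T@downrot(az)).as_rotvec())/5
    print("t",round(s["time"],2),"tcp",np.round(t,1),"az",round(np.degrees(np.arctan2(R[1,1],R[0,1])),2),"q",np.round(s["q"],2),"F",np.round(s["ft_force"],1),"M",np.round(s["moment"],2),"w",round(s["gripper_width"],3))
    print("shift",np.round(d,2).tolist(),"turn",np.round(rv,2).tolist(),"steps",np.linalg.norm(d)/5,np.linalg.norm(rv)*5/8.59)
E
python3 -c "
from h import *
plan([430,-220,300],20)
plan([400,177,300],97)"
```

```text
t 0.15 tcp [ 263.7 -566.4  230.9] az -65.03 q [ 1.06  0.52 -0.04  1.6   0.02  1.02 -0.11] F [-0.5  0.4 -0.4] M [-0.03 -0.02 -0.  ] w 1.003
shift [-6.89, -24.39, -29.7] turn [-17.01, -0.01, 0.01] steps 7.807977136495458 9.898607297111118
t 0.15 tcp [ 263.7 -566.4  230.9] az -65.03 q [ 1.06  0.52 -0.04  1.6   0.02  1.02 -0.11] F [-0.5  0.4 -0.4] M [-0.03 -0.02 -0.  ] w 1.003
shift [-6.86, -61.64, -43.74] turn [-32.41, -0.01, 0.0] steps 15.178578007736508 18.86251780574418
```

```bash
python3 -m handwheel '[[1,[-6.9,-24.4,-29.7],[-17,0,0]],[1,[-6.9,-24.4,-29.7],[-17,0,0]],[1,[-6.9,-24.4,-29.7],[-17,0,0]],[1,[-6.9,-24.4,-29.7],[-17,0,0]],[1,[-6.9,-24.4,-29.7],[-17,0,0]]]'
python3 -c "
from h import *
plan([430,-220,300],20)
plan([390,170,300],97)"
```

```text
time: 0.65
tcp_pos: [370.6, -342.8, 275.8]
tcp_rot: [[-0.0, 0.929, -0.37], [-0.0, -0.37, -0.929], [-1.0, -0.0, 0.0]]
ft_force: [0.8, 0.3, -0.8]
gripper_width: 1.001
t 0.65 tcp [ 370.6 -342.8  275.8] az -21.71 q [ 0.86  0.29 -0.29  1.85  0.1   1.02  0.16] F [ 0.8  0.3 -0.8] M [-0.12 -0.09  0.02] w 1.001
shift [-2.42, 0.97, -13.61] turn [-8.34, 0.0, 0.0] steps 2.771089072516865 4.855729221734442
t 0.65 tcp [ 370.6 -342.8  275.8] az -21.71 q [ 0.86  0.29 -0.29  1.85  0.1   1.02  0.16] F [ 0.8  0.3 -0.8] M [-0.12 -0.09  0.02] w 1.001
shift [-2.43, -17.17, -48.36] turn [-23.74, 0.0, 0.0] steps 10.275291314474057 13.819640372314952
```

```bash

python3 -c "
from h import *
plan([470,-80,300],22)"
```

```text
t 0.65 tcp [ 370.6 -342.8  275.8] az -21.71 q [ 0.86  0.29 -0.29  1.85  0.1   1.02  0.16] F [ 0.8  0.3 -0.8] M [-0.12 -0.09  0.02] w 1.001
shift [-2.43, -0.49, -28.09] turn [-8.74, 0.0, 0.0] steps 5.640569104889965 5.088558068252857
```

```bash
python3 -m handwheel '[[1,[-2.4,-0.5,-28],[-8.6,0,0]],[1,[-2.4,-0.5,-28],[-8.6,0,0]],[1,[-2.4,-0.5,-28],[-8.6,0,0]],[1,[-2.4,-0.5,-28],[-8.6,0,0]],[1,[-2.4,-0.5,-28],[-8.6,0,0]]]'
python3 -c "
from h import *
plan([400,172,280],97)"
```

```text
time: 1.15
tcp_pos: [459.9, -110.4, 297.2]
tcp_rot: [[0.0, 0.932, 0.362], [-0.0, 0.362, -0.932], [-1.0, 0.0, 0.0]]
ft_force: [0.9, -0.3, -0.0]
gripper_width: 1.0
t 1.15 tcp [ 459.9 -110.4  297.2] az 21.25 q [ 0.58  0.24 -0.56  1.88  0.15  1.06  0.33] F [ 0.9 -0.3 -0. ] M [-0.05 -0.03  0.02] w 1.0
shift [1.7, 4.65, -28.49] turn [-15.15, 0.01, 0.0] steps 5.783005748829653 8.818420927503597
```

```bash
python3 -m handwheel '[[1,[1.7,4.7,-28.5],[-15.1,0,0]],[1,[1.7,4.7,-28.5],[-15.1,0,0]],[1,[1.7,4.7,-28.5],[-15.1,0,0]],[1,[1.7,4.7,-28.5],[-15.1,0,0]],[1,[1.7,4.7,-28.5],[-15.1,0,0]]]'
python3 -c "
from h import *
plan([400,172,280],97)"
```

```text
time: 1.65
tcp_pos: [408.9, 133.9, 282.2]
tcp_rot: [[0.001, 0.435, 0.9], [-0.0, 0.9, -0.435], [-1.0, -0.0, 0.001]]
ft_force: [2.1, -0.6, 0.9]
gripper_width: 0.998
t 1.65 tcp [408.9 133.9 282.2] az 64.21 q [ 0.28  0.22 -0.84  1.99  0.19  1.02  0.47] F [ 2.1 -0.6  0.9] M [-0.01 -0.11  0.06] w 0.998
shift [0.22, 3.05, -2.46] turn [-6.56, 0.01, 0.0] steps 0.7846385668783405 3.817290001759997
```

```bash
python3 -m handwheel '[[1,[0.2,3,-2.5],[-6.6,0,0]],[1,[0.2,3,-2.5],[-6.6,0,0]],[1,[0.2,3,-2.5],[-6.6,0,0]],[1,[0.2,3,-2.5],[-6.6,0,0]],[1,[0.2,3,-2.5],[-6.6,0,0]]]'
python3 - <<'E'
from h import *
plan([400,172,280],97)
c=imaging.calibration("wrist");p,d=imaging.grab_frame("wrist")
cv2.imwrite("pics/w1.png",p[:,:,::-1]);W=pts(c,d);np.save("pics/w1W.npy",W)
E
```

```text
time: 2.15
tcp_pos: [400.4, 170.1, 280.0]
tcp_rot: [[-0.0, -0.122, 0.993], [0.0, 0.993, 0.122], [-1.0, 0.0, -0.0]]
ft_force: [0.2, -0.2, 0.2]
gripper_width: 1.001
t 2.15 tcp [400.4 170.1 280. ] az 97.02 q [ 0.29  0.26 -0.97  1.97  0.25  1.03  0.9 ] F [ 0.2 -0.2  0.2] M [-0.01  0.04  0.06] w 1.001
shift [-0.0, 0.19, -0.01] turn [0.0, -0.0, -0.0] steps 0.03834527765293966 0.0036516112794449636
```

View pics/w1.png

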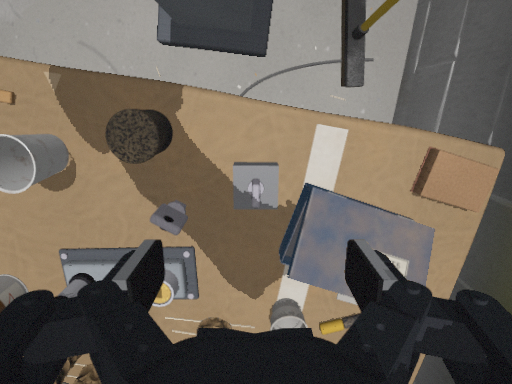

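The block and key sit at (256,186) in the wrist view, well clear of the other items. I'll refine the poses from this closer view.

```bash
python3 - <<'E'
from h import *
def rect(P): 
    r=cv2.minAreaRect(P.astype(np.float32)); return np.round(r[0],1),np.round(r[1],1),round(r[2],1)
def sel(W,u0,u1,v0,v1,z0,z1):
    A=W[v0:v1,u0:u1].reshape(-1,3);return A[(A[:,2]>z0)&(A[:,2]<z1)]
W=np.load("pics/w1W.npy")
B=sel(W,225,285,155,215,22,33);print("block",rect(B[:,:2]),B[:,2].mean())
for z in(45,55,62,65):
    B=sel(W,225,285,155,215,z,80);print("key",z,B.mean(0),B[:,2].max(),len(B),rect(B[:,:2]))
B=sel(W,140,190,195,240,10,100);print("key2",B.mean(0),B[:,2].max())
B=sel(W,145,180,285,310,50,62);print("lock",B.mean(0),len(B),rect(B[:,:2]))
p=cv2.imread("pics/w1.png")
cv2.imwrite("pics/w1c.png",np.hstack([cv2.resize(p[150:220,220:290],None,fx=5,fy=5,interpolation=cv2.INTER_CUBIC),cv2.resize(p[260:330,130:200],None,fx=5,fy=5,interpolation=cv2.INTER_CUBIC)]))
E
```

```text
block (array([437.4, 175. ]), array([60.7, 60.1]), 6.9) 28.86778875719111
key 45 [434.37756932 174.50957394  67.33442687] 71.37878823791289 218 (array([436.6, 174.8]), array([28.9,  8.8]), 6.5)
key 55 [435.16552033 174.59657416  68.56827963] 71.37878823791289 204 (array([436.6, 174.8]), array([28.9,  8.6]), 6.9)
key 62 [435.99558128 174.71317492  69.23916681] 71.37878823791289 191 (array([436.6, 174.8]), array([28.9,  8.5]), 6.9)
key 65 [436.2775004  174.74811517  69.3586742 ] 71.37878823791289 187 (array([436.6, 174.8]), array([28.9,  8.5]), 6.9)
key2 [478.94346866  72.06950552  62.80120047] 82.80666926693749
lock [600.08514363  67.8680562   55.41428394] 319 (array([601.4,  68.4]), array([22.7, 41.8]), 67.3)
```

View pics/w1c.png

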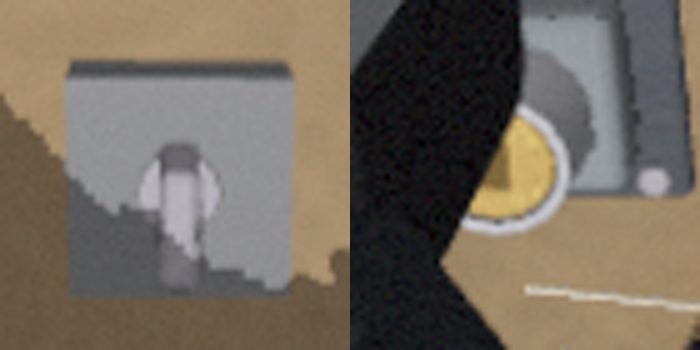

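```bash
python3 - <<'E'
from h import *
W=np.load("pics/w1W.npy")
for v in range(185,260,15):
    print(v,[tuple(np.round(W[v,u]).astype(int)) for u in range(285,330,6) if not np.isnan(W[v,u,0])])
W=np.load("pics/topW.npy")
A=W[80:200,60:340].reshape(-1,3)
M=(A[:,2]>15)&(np.hypot(A[:,0]-613,A[:,1]+58)<190)
A=A[M]
D=np.hypot(A[:,0]-613,A[:,1]+58)
# castings near post
for r in A[(D>50)&(A[:,2]>40)][::25]: print(np.round(r).astype(int),end=' ')
plan([437.2,175,120],96.9)
E
```

```text
185 [(np.int64(435), np.int64(217), np.int64(2)), (np.int64(433), np.int64(234), np.int64(1)), (np.int64(432), np.int64(242), np.int64(2)), (np.int64(428), np.int64(248), np.int64(15)), (np.int64(430), np.int64(260), np.int64(2)), (np.int64(429), np.int64(268), np.int64(3)), (np.int64(428), np.int64(276), np.int64(3))]
200 [(np.int64(457), np.int64(220), np.int64(2)), (np.int64(457), np.int64(229), np.int64(1)), (np.int64(455), np.int64(238), np.int64(1)), (np.int64(446), np.int64(240), np.int64(30)), (np.int64(436), np.int64(241), np.int64(62)), (np.int64(434), np.int64(248), np.int64(65)), (np.int64(434), np.int64(256), np.int64(63)), (np.int64(433), np.int64(263), np.int64(62))]
215 [(np.int64(480), np.int64(224), np.int64(2)), (np.int64(479), np.int64(233), np.int64(1)), (np.int64(469), np.int64(236), np.int64(29)), (np.int64(456), np.int64(237), np.int64(64)), (np.int64(452), np.int64(242), np.int64(73)), (np.int64(451), np.int64(249), np.int64(73)), (np.int64(450), np.int64(257), np.int64(71)), (np.int64(450), np.int64(264), np.int64(71))]
230 [(np.int64(503), np.int64(227), np
[... 1423 characters left out ...]
4   75] [678 -76  68] [ 677 -218   77] [ 674 -177   74] [677 -74  48] [ 672 -221   74] [ 668 -214   78] [ 666 -212   77] [ 663 -209   76] [ 661 -207   76] [ 659 -204   73] [ 654 -203   80] [ 653 -204   74] [ 650 -209   76] [ 647 -220   77] [ 642 -188   73] [ 644 -219   50] [617  64  56] [610  48  60] [605  53  58] [601  66  54] [595  72  55] [590  69  55] [587  42  52] [582  45  50] [ 564 -238   52] [ 553 -233   51] [ 545 -219   55] [ 539 -227   54] [ 532 -200   48] t 2.2 tcp [400.5 170.  280. ] az 96.71 q [ 0.28  0.26 -0.97  1.97  0.25  1.03  0.89] F [-0.7 -0.1 -0.4] M [-0.02 -0.   -0.06] w 0.998
shift [16.0, 0.06, 3.71] turn [-0.04, -0.0, -0.0] steps 3.2850410153974297 0.022167914670698244
```

```bash
python3 -m handwheel '[[-0.4,[16,0.05,3.7],[0,0,0]],[-0.4,[16,0.05,3.7],[0,0,0]],[-0.4,[16,0.05,3.7],[0,0,0]],[-0.4,[16,0.05,3.7],[0,0,0]],[-0.4,[16,0.05,3.7],[0,0,0]]]'
python3 - <<'E'
from h import *
plan([437.2,175,37],96.9)
c=imaging.calibration("wrist");p,d=imaging.grab_frame("wrist")
cv2.imwrite("pics/w2.png",p[:,:,::-1]);W=pts(c,d);np.save("pics/w2W.npy",W)
B=W[100:330,150:360].reshape(-1,3);B=B[(B[:,2]>60)&(B[:,2]<76)&(abs(B[:,0]-437)<25)&(abs(B[:,1]-175)<15)]
print(len(B),cv2.minAreaRect(B[:,:2].astype(np.float32)) if len(B) else 0)
E
```

```text
time: 2.7
tcp_pos: [436.4, 175.2, 119.3]
tcp_rot: [[-0.003, -0.118, 0.993], [-0.001, 0.993, 0.118], [-1.0, -0.0, -0.003]]
ft_force: [-1.4, 0.4, 1.1]
gripper_width: 0.297
t 2.7 tcp [436.4 175.2 119.3] az 96.79 q [ 0.09  0.56 -0.78  2.07  0.58  0.75  0.63] F [-1.4  0.4  1.1] M [ 0.02  0.04 -0.  ] w 0.297
shift [8.23, -0.03, 0.1] turn [-0.02, -0.03, 0.0] steps 1.6470811408093682 0.024022046373560774
646 ((436.9666748046875, 174.7686309814453), (29.63013458251953, 10.14954948425293), 6.849064350128174)
```

View pics/w2.png

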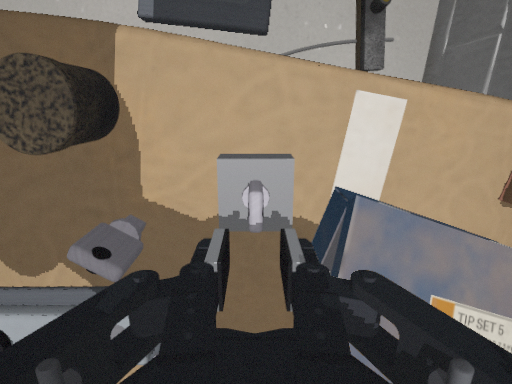

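```bash
python3 -m handwheel '[[-0.4,[3,0,0.05],[0,0,0]],[-0.4,[5,0,0.05],[0,0,0]],[-0.4,[7,0,0.05],[0,0,0]],[-0.4,[8.2,0,0.05],[0,0,0]],[-0.4,[8.2,0,0.05],[0,0,0]]]' 20
python3 - <<'E'
from h import *
plan([437,174.8,37],96.9)
E
```

```text
time: 3.25
tcp_pos: [438.0, 175.3, 38.9]
tcp_rot: [[0.001, -0.119, 0.993], [-0.0, 0.993, 0.119], [-1.0, -0.0, 0.001]]
ft_force: [-0.3, -1.2, 0.8]
gripper_width: 0.304
t 3.25 tcp [438.  175.3  38.9] az 96.84 q [-0.02  0.69 -0.64  2.11  0.75  0.59  0.48] F [-0.3 -1.2  0.8] M [-0.01  0.04 -0.02] w 0.304
shift [0.19, -0.03, -0.11] turn [-0.01, 0.01, 0.0] steps 0.04321305354445286 0.00947361037487673
```

```bash
python3 -m handwheel '[[-0.4,[0.1,-0.05,-0.1],[0,0,0]],[-1,[0.1,-0.05,-0.1],[0,0,0]],[-1,[0.1,-0.05,-0.1],[0,0,0]],[-1,[0.1,-0.05,-0.1],[0,0,0]],[-1,[0.1,-0.05,-0.1],[0,0,0]]]' 60
python3 - <<'E'
from h import *
plan([437,174.8,140],96.9)
E
```

```text
time: 3.75
tcp_pos: [437.3, 174.7, 38.3]
tcp_rot: [[0.002, -0.12, 0.993], [0.0, 0.993, 0.12], [-1.0, -0.0, 0.002]]
ft_force: [-1.5, -2.2, 12.5]
gripper_width: 0.11
t 3.75 tcp [437.3 174.7  38.3] az 96.86 q [-0.02  0.69 -0.64  2.11  0.76  0.59  0.48] F [-1.5 -2.2 12.5] M [-0.37  0.44  0.07] w 0.11
shift [-10.17, 0.01, -0.01] turn [-0.01, 0.02, 0.0] steps 2.0337941672888578 0.011814191082699732
```

```bash
python3 -m handwheel '[[-1,[-1,0,0],[0,0,0]],[-1,[-3,0,0],[0,0,0]],[-1,[-6,0,0],[0,0,0]],[-1,[-11,0,0],[0,0,0]],[-1,[-15,0,0],[0,0,0]]]'
python3 - <<'E'
from h import *
plan([500,110,190],98)
c=imaging.calibration("wrist");p,d=imaging.grab_frame("wrist")
cv2.imwrite("pics/w3.png",p[:,:,::-1])
E
```

```text
time: 4.25
tcp_pos: [436.2, 175.0, 190.1]
tcp_rot: [[0.0, -0.121, 0.993], [0.001, 0.993, 0.121], [-1.0, 0.001, 0.0]]
ft_force: [0.9, -0.1, -1.0]
gripper_width: 0.105
t 4.25 tcp [436.2 175.  190.1] az 96.94 q [ 0.17  0.45 -0.88  2.01  0.45  0.88  0.75] F [ 0.9 -0.1 -1. ] M [-0.07 -0.05  0.02] w 0.105
shift [0.01, -7.22, 5.55] turn [-0.21, 0.0, -0.01] steps 1.8216020226431198 0.12366762744886213
```

View pics/w3.png

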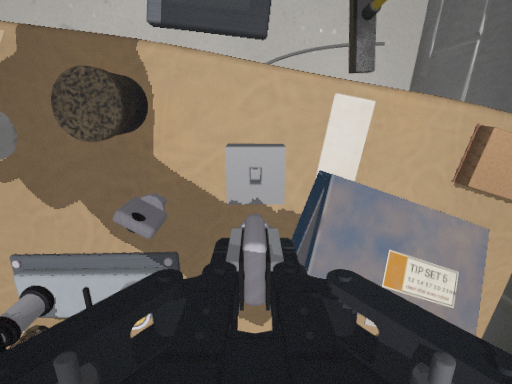

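The key is lifted and its shank hangs below the jaws at (255,220). The slot in the block, at (255,174), is now empty. Next I move over the lock and look.

```bash
python3 - <<'E'
from h import *
plan([596.5,60.2,200],96.9)
E
```

```text
t 4.3 tcp [438.  176.3 195.1] az 96.95 q [ 0.18  0.44 -0.88  2.    0.44  0.89  0.75] F [4.5 3.9 8.5] M [ 0.28 -0.31  0.  ] w 0.109
shift [-0.42, -13.44, 14.33] turn [0.01, 0.07, -0.02] steps 3.9304885734177866 0.04317231412071528
```

```bash
python3 -m handwheel '[[-1,[-0.4,-3.4,3.6],[0,0,0]],[-1,[-0.4,-6.7,7.2],[0,0,0]],[-1,[-0.4,-10,10.8],[0,0,0]],[-1,[-0.4,-13.4,14.3],[0,0,0]],[-1,[-0.4,-13.4,14.3],[0,0,0]]]'
python3 -m handwheel '[[-1,[0,0,0],[0,0,0]]]'
python3 - <<'E'
from h import *
plan([596.5,60.2,200],97)
c=imaging.calibration("wrist");p,d=imaging.grab_frame("wrist")
cv2.imwrite("pics/w4.png",p[:,:,::-1]);W=pts(c,d);np.save("pics/w4W.npy",W);np.save("pics/w4c.npy",c,allow_pickle=True)
E
```

```text
time: 4.8
tcp_pos: [598.2, 53.6, 191.2]
tcp_rot: [[0.001, -0.113, 0.994], [-0.0, 0.994, 0.113], [-1.0, -0.0, 0.001]]
ft_force: [-1.8, 0.3, -0.9]
gripper_width: 0.105
time: 4.9
tcp_pos: [594.7, 58.2, 191.5]
tcp_rot: [[-0.0, -0.118, 0.993], [0.001, 0.993, 0.118], [-1.0, 0.001, -0.0]]
ft_force: [-0.9, 1.4, -0.0]
gripper_width: 0.112
t 4.9 tcp [594.7  58.2 191.5] az 96.8 q [ 0.33  0.63 -0.79  1.69  0.51  1.04  1.06] F [-0.9  1.4 -0. ] M [ 0.04  0.02 -0.  ] w 0.112
shift [-0.85, 0.18, 0.2] turn [-0.04, -0.0, -0.01] steps 0.1779622328604866 0.024113997886228294
```

View pics/w4.png

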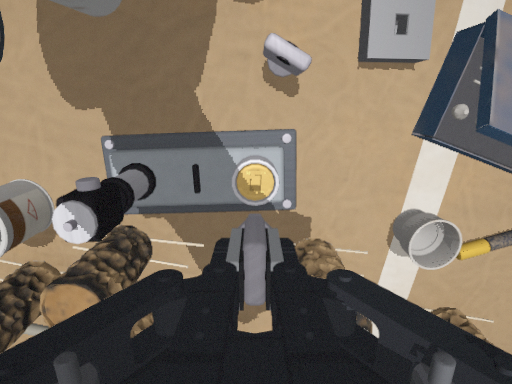

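```bash
python3 - <<'E'
from h import *
p=cv2.imread("pics/w4.png");W=np.load("pics/w4W.npy");c=np.load("pics/w4c.npy",allow_pickle=True).item()
cv2.imwrite("pics/w4z.png",np.hstack([cv2.resize(p[150:230,220:300],None,fx=5,fy=5,interpolation=cv2.INTER_CUBIC),cv2.resize(p[150:230,220:300],None,fx=5,fy=5,interpolation=cv2.INTER_NEAREST)]))
def ray(uv,z):
    n=cv2.undistortPoints(np.array(uv,float).reshape(-1,1,2),np.array(c["intrinsics"]),np.array(c["dist_coeffs"])).reshape(-1,2)
    d=np.c_[n,np.ones(len(n))]@np.array(c["attitude"]).T;o=np.array(c["xyz"])
    return o+d*((z-o[2])/d[:,2])[:,None]
B=W[150:210,225:290].reshape(-1,3);A=B[(B[:,2]>50)&(B[:,2]<62)]
print("ring",A.mean(0),cv2.minAreaRect(A[:,:2].astype(np.float32)),cv2.minEnclosingCircle(A[:,:2].astype(np.float32)))
hsv=cv2.cvtColor(p,cv2.COLOR_BGR2HSV);m=((hsv[...,0]>15)&(hsv[...,0]<32)&(hsv[...,1]>130)&(hsv[...,2]>110)).astype(np.uint8)
m[:150]=0;m[212:]=0;m[:,:225]=0;m[:,290:]=0
ys,xs=np.nonzero(m);Q=ray(np.c_[xs,ys],55);print("brass",len(xs),cv2.minEnclosingCircle(Q[:,:2].astype(np.float32)),cv2.fitEllipse(cv2.convexHull(Q[:,:2].astype(np.float32))))
# foot housing
B=W[120:220,90:310].reshape(-1,3);A=B[(B[:,2]>25)&(B[:,2]<32)];print("house",cv2.minAreaRect(A[:,:2].astype(np.float32)),A[:,2].mean())
scr=ray([[108.5,144],[286.5,138.5],[287,203.5]],9);print("screws",scr);d=scr[1]-scr[0];print(np.degrees(np.arctan2(-d[0],d[1])))
E
```

```text
ring [595.71807101  57.91588118  55.88508776] ((596.2666015625, 57.82574462890625), (44.15256881713867, 43.17387390136719), 7.9843363761901855) ((596.08935546875, 57.877044677734375), 22.37628936767578)
brass 146 ((595.2868041992188, 57.57136154174805), 17.28512954711914) ((594.99267578125, 57.361324310302734), (33.30473327636719, 34.63986587524414), 82.43950653076172)
house ((604.9996948242188, -1.05322265625), (59.93347930908203, 179.0795135498047), 8.634389877319336) 28.69939556025616
screws [[ 583.97168288 -101.36884043    9.        ]
 [ 556.26174978   86.67261156    9.        ]
 [ 627.41751073   97.74270678    9.        ]]
8.382819409254491
```

View pics/w4z.png

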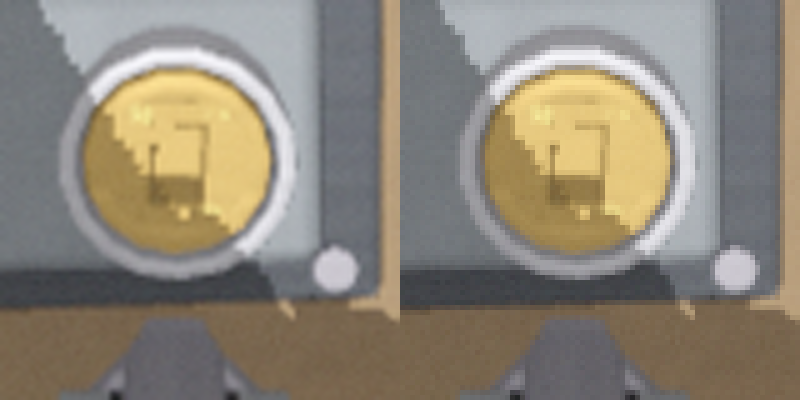

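```bash
python3 - <<'E'
from h import *
W=np.load("pics/w4W.npy");p=cv2.imread("pics/w4.png")
T=np.array([594.7,58.2,191.5]);R=downrot(96.8)
for v in range(210,310,6):
    print(v,[ (u,)+tuple(np.round((W[v,u]-T)@R).astype(int).tolist()) for u in range(243,270,5) if W[v,u,2]>100])
cv2.imwrite("pics/w4k.png",cv2.resize(p[200:330,190:320],None,fx=4.6,fy=4.6,interpolation=cv2.INTER_CUBIC))
E
```

```text
210 []
216 [(248, 26, -5, -6), (253, 1, -2, -15), (258, 1, 0, -15)]
222 [(248, -5, -4, -14), (253, -8, -2, -15), (258, -6, 0, -14), (263, -4, 3, -14)]
228 [(243, 5, -7, -7), (248, -13, -4, -14), (253, -14, -2, -15), (258, -14, 0, -15), (263, -11, 3, -14), (268, 5, 6, -7)]
234 [(243, -12, -7, -11), (248, -20, -4, -14), (253, -20, -2, -14), (258, -21, 0, -15), (263, -19, 2, -14), (268, -11, 5, -10)]
240 [(243, -18, -6, -11), (248, -26, -4, -14), (253, -28, -2, -15), (258, -27, 0, -15), (263, -25, 2, -14), (268, -18, 5, -11)]
246 [(243, -26, -6, -12), (248, -31, -4, -14), (253, -30, -2, -14), (258, -30, 0, -14), (263, -30, 2, -13), (268, -24, 4, -11)]
252 [(243, -30, -6, -11), (248, -31, -4, -11), (253, -31, -2, -11), (258, -31, 0, -11), (263, -30, 2, -11), (268, -30, 4, -11)]
258 [(243, -34, -6, -10), (248, -32, -4, -9), (253, -31, -2, -9), (258, -31, 0, -8), (263, -32, 2, -9), (268, -36, 4, -11)]
264 [(243, -33, -6, -7), (248, -32, -4, -6), (253, -32, -2, -6), (258, -32, 0, -6), (263, -31, 2, -6), (268, -38, 4, -10)]
270 [(243, -35, -6, -5), (248, -31, -4, -3), (253, -32, -2, -3), (258, -32, 0, -3), (263, -32, 2, -3), (268, -39, 4, -8)]
276 [(243, -34, -6, -2), (248, -31, -4, 0), (253, -31, -2, -1), (258, -32, 0, -1), (263, -31, 2, 0), (268, -38, 4, -5)]
282 [(243, -37, -6, -1), (248, -30, -4, 3), (253, -32, -2, 2), (258, -32, 0, 2), (263, -31, 2, 3), (268, -38, 4, -2)]
288 [(243, -37, -6, 2), (248, -31, -4, 5), (253, -31, -2, 5), (258, -32, 0, 5), (263, -30, 2, 6), (268, -38, 4, 1)]
294 [(243, -38, -6, 4), (248, -31, -4, 8), (253, -31, -2, 8), (258, -31, 0, 8), (263, -32, 2, 8), (268, -38, 4, 4)]
300 [(243, -38, -6, 6), (248, -31, -4, 11), (253, -31, -2, 11), (258, -31, 0, 11), (263, -31, 2, 11), (268, -38, 4, 6)]
306 [(243, -39, -6, 9), (268, -38, 4, 9)]
```

View pics/w4k.png

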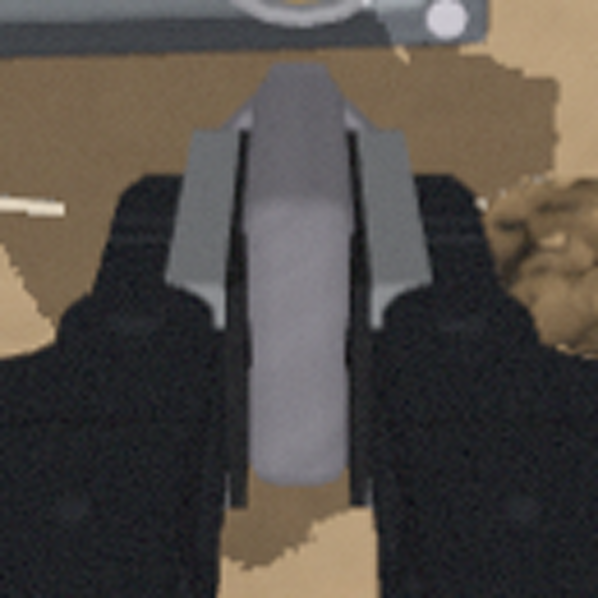

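Slot centre is near (255.8,183), roughly aligned with the tool, and the key is held straight in the jaws. The wrist camera shows a small lateral bias: the key appears 0.8 mm off the jaw centre. I'll take a closer look at the lock, offset so the key doesn't hide it.

```bash
python3 - <<'E'
from h import *
plan([626,63.2,112],96.9)
E
```

```text
t 4.95 tcp [594.2  59.1 191.7] az 96.9 q [ 0.33  0.63 -0.79  1.69  0.51  1.04  1.06] F [-0.5  0.6 -0.2] M [ 0.   -0.01  0.02] w 0.106
shift [7.97, 0.02, 3.21] turn [-0.0, -0.0, -0.01] steps 1.7177566580393762 0.0058624154066054925
```

```bash
python3 -m handwheel '[[-1,[2.5,0,3.2],[0,0,0]],[-1,[5,0,3.2],[0,0,0]],[-1,[8,0,3.2],[0,0,0]],[-1,[8,0,3.2],[0,0,0]],[-1,[8,0,3.2],[0,0,0]]]'
python3 -m handwheel '[[-1,[0,0,0],[0,0,0]],[-1,[0,0,0],[0,0,0]]]'
python3 - <<'E'
from h import *
plan([626,63.2,112],97)
c=imaging.calibration("wrist");s=observe();p,d=imaging.grab_frame("wrist")
cv2.imwrite("pics/w5.png",p[:,:,::-1]);W=pts(c,d);np.save("pics/w5W.npy",W);np.save("pics/w5c.npy",c,allow_pickle=True)
np.save("pics/w5s.npy",s,allow_pickle=True)
cv2.imwrite("pics/w5z.png",cv2.resize(p[100:250,180:330,::-1],None,fx=4,fy=4,interpolation=cv2.INTER_CUBIC))
E
```

```text
time: 5.45
tcp_pos: [626.2, 63.5, 112.3]
tcp_rot: [[-0.0, -0.121, 0.993], [0.001, 0.993, 0.121], [-1.0, 0.001, 0.0]]
ft_force: [-0.0, 0.9, 0.4]
gripper_width: 0.104
time: 5.65
tcp_pos: [627.0, 62.8, 112.8]
tcp_rot: [[0.002, -0.12, 0.993], [0.0, 0.993, 0.12], [-1.0, -0.0, 0.002]]
ft_force: [-0.1, 0.6, -0.6]
gripper_width: 0.108
t 5.65 tcp [627.   62.8 112.8] az 96.89 q [ 0.27  0.77 -0.73  1.66  0.6   0.95  1.02] F [-0.1  0.6 -0.6] M [-0.01 -0.01  0.05] w 0.108
shift [0.08, 0.05, -0.1] turn [-0.02, 0.02, 0.0] steps 0.02758671866759526 0.01867767823991318
```

View pics/w5z.png

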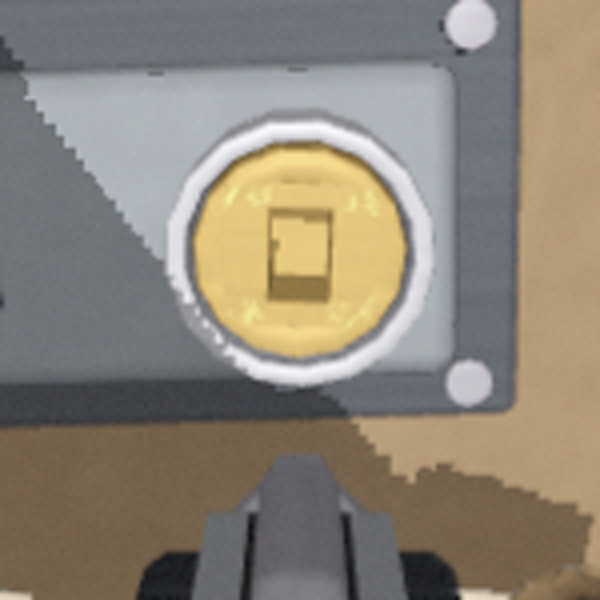

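```bash
python3 - <<'E'
from h import *
W=np.load("pics/w5W.npy");c=np.load("pics/w5c.npy",allow_pickle=True).item();s=np.load("pics/w5s.npy",allow_pickle=True).item()
p=cv2.imread("pics/w5.png")
T=np.array(s["tcp_pos"]);R=np.array(s["tcp_rot"])
def ray(uv,z):
    n=cv2.undistortPoints(np.array(uv,float).reshape(-1,1,2),np.array(c["intrinsics"]),np.array(c["dist_coeffs"])).reshape(-1,2)
    d=np.c_[n,np.ones(len(n))]@np.array(c["attitude"]).T;o=np.array(c["xyz"])
    return o+d*((z-o[2])/d[:,2])[:,None]
u=lambda x,y:[x/4+180-.375,y/4+100-.375]
Q=ray([u(268,209),u(332,209),u(332,301),u(268,301),u(300,250)],55)
print(((Q-T)@R).round(2)); print(Q.mean(0))
A=W[120:200,215:295].reshape(-1,3);A=A[(A[:,2]>50)&(A[:,2]<62)];rc=cv2.minEnclosingCircle(A[:,:2].astype(np.float32));print(rc,((np.array([*rc[0],56])-T)@R).round(2))
# key in hand: bow top face & edges
d=(W-T)@R
m=(d[...,0]<-29)&(d[...,0]>-33)&(abs(d[...,1])<5.5)&(abs(d[...,2])<18)
k=d[m];print(len(k),k.min(0),k.max(0),np.median(k,0))
k=d[(abs(d[...,1])<6)&(d[...,0]<-4)&(d[...,0]>-28)&(d[...,2]<-13)&(d[...,2]>-18)];print(len(k),np.percentile(k,[2,50,98],axis=0))
E
```

```text
[[ 57.74  -6.45 -38.86]
 [ 57.74   4.07 -38.86]
 [ 57.77   4.19 -23.36]
 [ 57.77  -6.55 -23.36]
 [ 57.76  -1.19 -32.02]]
[596.22219826  57.87032464  55.        ]
((596.4741821289062, 57.906063079833984), 22.635622024536133) [ 56.76  -1.18 -31.04]
1303 [-32.9586061   -5.4222726  -15.28854362] [-29.03663802   5.41476239  15.1789122 ] [-31.10146055  -1.12746064  -1.72042498]
422 [[-27.55426082  -5.70018467 -15.16748909]
 [-17.32758039  -1.54651658 -14.62310497]
 [ -4.26077416   2.92115571 -13.29876592]]
```

```bash
python3 -m handwheel '[[-1,[0,0,-3.13],[0,0,0]],[-1,[0,0,-3.13],[0,0,0]],[-1,[1,0,-3.13],[0,0,0]],[-1,[2.3,0,-3.13],[0,0,0]],[-1,[2.3,0,-3.13],[0,0,0]]]'
python3 -m handwheel '[[-1,[0,0,0],[0,0,0]],[-1,[0,0,0],[0,0,0]]]'
python3 - <<'E'
from h import *
p=None
plan([596,59,65],97)
c=imaging.calibration("scene");p,d=imaging.grab_frame("scene")
cv2.imwrite("pics/s6.png",cv2.resize(p[110:270,140:340,::-1],None,fx=4,fy=4,interpolation=cv2.INTER_CUBIC)[:600])
plan([596,59,65],97)
E
```

```text
time: 6.2
tcp_pos: [594.8, 58.6, 86.0]
tcp_rot: [[-0.002, -0.12, 0.993], [-0.0, 0.993, 0.12], [-1.0, 0.0, -0.002]]
ft_force: [-0.3, -0.6, -1.5]
gripper_width: 0.108
time: 6.4
tcp_pos: [595.6, 59.0, 88.1]
tcp_rot: [[0.0, -0.12, 0.993], [0.0, 0.993, 0.12], [-1.0, 0.0, 0.0]]
ft_force: [0.6, 0.4, -1.1]
gripper_width: 0.106
t 6.4 tcp [595.6  59.   88.1] az 96.89 q [ 0.28  0.76 -0.71  1.76  0.63  0.87  0.97] F [ 0.6  0.4 -1.1] M [-0.01  0.02 -0.06] w 0.106
shift [2.31, -0.01, 0.04] turn [-0.02, 0.0, -0.0] steps 0.4627374219664822 0.013229444533098014
t 6.45 tcp [595.7  59.   88.3] az 96.88 q [ 0.28  0.76 -0.71  1.76  0.63  0.87  0.97] F [ 0.  -0.3 -0.1] M [ 0.04 -0.01  0.01] w 0.109
shift [2.33, -0.0, 0.03] turn [-0.02, 0.0, -0.0] steps 0.46544471223776707 0.013920419700389496
```

View pics/s6.png

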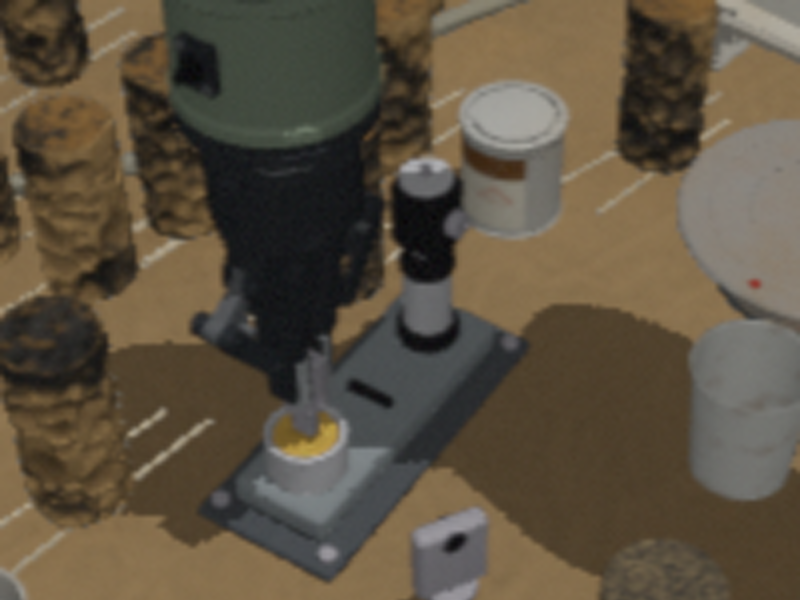

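The key is just above the slot, at about (312,435) in the crop. Descending in small steps and watching the force.

```bash
python3 -m handwheel '[[-1,[0.3,0,0.02],[0,0,0]],[-1,[0.5,0,0.02],[0,0,0]],[-1,[0.7,0,0.02],[0,0,0]],[-1,[0.9,0,0.02],[0,0,0]],[-1,[0.9,0,0.02],[0,0,0]]]'
python3 - <<'E'
from h import *
plan([595.9,59,65],97)
E
```

```text
time: 6.95
tcp_pos: [595.5, 58.7, 78.8]
tcp_rot: [[-0.0, -0.12, 0.993], [-0.0, 0.993, 0.12], [-1.0, -0.0, -0.0]]
ft_force: [-0.6, -0.5, -0.2]
gripper_width: 0.106
t 6.95 tcp [595.5  58.7  78.8] az 96.88 q [ 0.27  0.77 -0.7   1.76  0.64  0.85  0.96] F [-0.6 -0.5 -0.2] M [ 0.   -0.01 -0.01] w 0.106
shift [1.38, 0.02, 0.05] turn [-0.02, -0.0, 0.0] steps 0.2767278209713421 0.014022887935023029
```

Tip is inside (TCP 78.8, entry was at about 85) with no force. Pushing on.

```bash
python3 -m handwheel '[[-1,[0.4,0,0.02],[0,0,0]],[-1,[0.8,0,0.02],[0,0,0]],[-1,[1.1,0,0.02],[0,0,0]],[-1,[1.4,0,0.02],[0,0,0]],[-1,[1.4,0,0.02],[0,0,0]]]'
python3 - <<'E'
from h import *
plan([595.9,59,65],97)
E
```

```text
time: 7.45
tcp_pos: [595.8, 58.8, 65.4]
tcp_rot: [[-0.0, -0.12, 0.993], [-0.0, 0.993, 0.12], [-1.0, -0.0, -0.0]]
ft_force: [-1.7, -1.0, 6.0]
gripper_width: 0.105
t 7.45 tcp [595.8  58.8  65.4] az 96.88 q [ 0.26  0.79 -0.69  1.76  0.66  0.83  0.95] F [-1.7 -1.   6. ] M [-0.21  0.4   0.03] w 0.105
shift [0.04, 0.02, 0.01] turn [-0.02, -0.0, 0.0] steps 0.00819616370393914 0.013741387683393275
```

Contact of 6 N at 65.4. Pressing a little to seat it.

```bash
python3 -m handwheel '[[-1,[0.1,0,0],[0,0,0]],[-1,[0.2,0,0],[0,0,0]],[-1,[0.2,0,0],[0,0,0]]]'
python3 - <<'E'
from h import *
plan([595.9,59,65],97)
E
```

```text
time: 7.75
tcp_pos: [596.1, 58.9, 65.0]
tcp_rot: [[0.001, -0.12, 0.993], [-0.001, 0.993, 0.12], [-1.0, -0.001, 0.001]]
ft_force: [-13.1, -3.8, 39.6]
gripper_width: 0.107
t 7.75 tcp [596.1  58.9  65. ] az 96.87 q [ 0.26  0.79 -0.69  1.77  0.66  0.83  0.95] F [-13.1  -3.8  39.6] M [-0.93  2.99  0.  ] w 0.107
shift [0.0, 0.01, -0.02] turn [-0.03, 0.01, 0.01] steps 0.004021984244567861 0.017877618143600463
```

The key is seated: the shoulder stops hard at 65.0 mm (expected about 65). I'll ease the push and turn clockwise, which is + about tool x.

```bash
python3 -m handwheel '[[-1,[-0.17,0,0],[0,0,0]],[-1,[-0.17,0,0],[1,0,0]],[-1,[-0.17,0,0],[2.5,0,0]],[-1,[-0.17,0,0],[4,0,0]],[-1,[-0.17,0,0],[5.5,0,0]]]'
python3 - <<'E'
from h import *
plan([595.9,59,65],17)
E
```

```text
time: 8.25
tcp_pos: [596.0, 58.9, 65.3]
tcp_rot: [[0.001, 0.357, 0.934], [-0.0, 0.934, -0.357], [-1.0, 0.0, 0.001]]
ft_force: [-2.8, 0.0, 10.2]
gripper_width: 0.108
t 8.25 tcp [596.   58.9  65.3] az 69.07 q [ 0.19  0.76 -0.58  1.77  0.56  0.78  0.54] F [-2.8  0.  10.2] M [-0.13  0.67  0.04] w 0.108
shift [0.03, 0.0, -0.01] turn [10.41, 0.0, -0.0] steps 0.006638766356984016 6.062276870019534
```

```bash
python3 -m handwheel '[[-1,[0,0,0],[1.5,0,0]],[-1,[0,0,0],[3,0,0]],[-1,[0,0,0],[4.5,0,0]],[-1,[0,0,0],[6,0,0]],[-1,[0,0,0],[7.4,0,0]]]'
python3 - <<'E'
from h import *
plan([595.9,59,65],17)
E
```

```text
time: 8.75
tcp_pos: [596.3, 59.0, 65.3]
tcp_rot: [[0.001, 0.847, 0.531], [0.0, 0.531, -0.847], [-1.0, 0.001, 0.001]]
ft_force: [-0.6, -1.1, 7.7]
gripper_width: 0.107
t 8.75 tcp [596.3  59.   65.3] az 32.08 q [ 0.09  0.73 -0.42  1.77  0.42  0.73  0.01] F [-0.6 -1.1  7.7] M [0.01 0.11 0.05] w 0.107
shift [0.03, -0.04, -0.02] turn [3.02, 0.0, -0.01] steps 0.010902564748376968 1.7557321744010204
```

```bash
python3 -m handwheel '[[-1,[0,0,0],[0.5,0,0]],[-1,[0,0,0],[1,0,0]],[-1,[0,0,0],[1.3,0,0]],[-1,[0,0,0],[1.6,0,0]],[-1,[0,0,0],[1.6,0,0]]]'
python3 - <<'E'
from h import *
plan([595.9,59,65],17)
E
```

```text
time: 9.25
tcp_pos: [596.3, 59.1, 65.3]
tcp_rot: [[0.001, 0.911, 0.412], [0.0, 0.412, -0.911], [-1.0, 0.001, 0.0]]
ft_force: [-0.6, -0.3, 7.6]
gripper_width: 0.108
t 9.25 tcp [596.3  59.1  65.3] az 24.33 q [ 0.07  0.72 -0.39  1.78  0.39  0.72 -0.1 ] F [-0.6 -0.3  7.6] M [-0.04  0.12 -0.05] w 0.108
shift [0.03, -0.04, -0.01] turn [1.47, 0.0, -0.01] steps 0.011149422954780878 0.8538591976516685
```

```bash
python3 -m handwheel '[[-1,[0,0,0],[0.4,0,0]],[-1,[0,0,0],[0.8,0,0]],[-1,[0,0,0],[0.8,0,0]]]'
python3 - <<'E'
from h import *
plan([595.9,59,65],17)
E
python3 -m handwheel '[[-1,[0,0,0],[0.3,0,0]],[-1,[0,0,0],[0.6,0,0]],[-1,[0,0,0],[0.6,0,0]]]'
python3 - <<'E'
from h import *
plan([595.9,59,65],17)
E
```

```text
time: 9.55
tcp_pos: [596.3, 59.0, 65.3]
tcp_rot: [[0.001, 0.938, 0.347], [0.0, 0.347, -0.938], [-1.0, 0.001, 0.0]]
ft_force: [-0.3, -0.8, 8.4]
gripper_width: 0.105
t 9.55 tcp [596.3  59.   65.3] az 20.32 q [ 0.05  0.72 -0.37  1.78  0.37  0.71 -0.16] F [-0.3 -0.8  8.4] M [-0.08  0.1  -0.05] w 0.105
shift [0.03, -0.04, -0.01] turn [0.66, 0.0, -0.01] steps 0.010107471694262666 0.38625790881498373
time: 9.85
tcp_pos: [596.3, 59.0, 65.3]
tcp_rot: [[0.001, 0.955, 0.298], [0.0, 0.298, -0.955], [-1.0, 0.001, 0.0]]
ft_force: [-1.9, 0.8, 9.1]
gripper_width: 0.107
t 9.85 tcp [596.3  59.   65.3] az 17.34 q [ 0.05  0.72 -0.35  1.78  0.36  0.71 -0.2 ] F [-1.9  0.8  9.1] M [-0.    0.27  0.04] w 0.107
shift [0.03, -0.04, -0.01] turn [0.07, 0.0, -0.01] steps 0.01026584194626603 0.040081258902323065
```

```bash
for i in 1; do python3 -m handwheel '[[-1,[0,0,0],[0.3,0,0]],[-1,[0,0,0],[0.6,0,0]],[-1,[0,0,0],[0.6,0,0]]]'
done
python3 - <<'E'
from h import *
plan([595.9,59,65],17)
c=imaging.calibration("wrist");p,d=imaging.grab_frame("wrist")
cv2.imwrite("pics/w7.png",p[:,:,::-1])
plan([595.9,59,65],17)
E
```

```text
time: 10.15
tcp_pos: [596.3, 59.1, 65.3]
tcp_rot: [[0.001, 0.969, 0.248], [0.0, 0.248, -0.969], [-1.0, 0.001, 0.0]]
ft_force: [-1.3, -0.1, 8.4]
gripper_width: 0.108
t 10.15 tcp [596.3  59.1  65.3] az 14.34 q [ 0.04  0.71 -0.34  1.78  0.34  0.71 -0.24] F [-1.3 -0.1  8.4] M [-0.07  0.27  0.17] w 0.108
shift [0.03, -0.04, -0.0] turn [-0.53, 0.0, -0.01] steps 0.010121661986365424 0.3093138082577819
t 10.2 tcp [596.3  59.1  65.3] az 14.39 q [ 0.04  0.71 -0.34  1.78  0.34  0.71 -0.24] F [-1.8 -0.2  9.4] M [-0.05  0.24  0.12] w 0.107
shift [0.03, -0.04, -0.0] turn [-0.52, 0.0, -0.01] steps 0.010278856850619491 0.30408142276048017
```

View pics/w7.png

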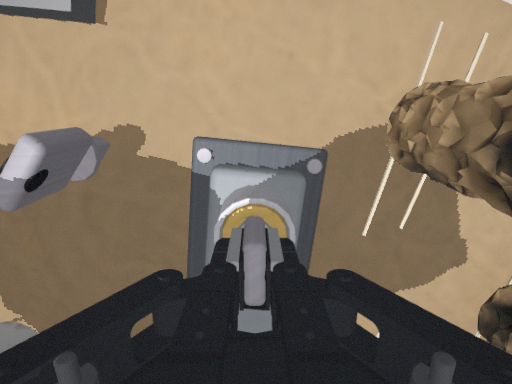

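Mz has risen to 0.12–0.17, above the 0.05 drive torque. I'll check whether that's the stop.

```bash
python3 -m handwheel '[[-1,[0,0,0],[0.3,0,0]],[-1,[0,0,0],[0.6,0,0]],[-1,[0,0,0],[0.6,0,0]]]'
python3 - <<'E'
from h import *
plan([595.9,59,65],17)
E
```

```text
time: 10.5
tcp_pos: [596.2, 59.1, 65.3]
tcp_rot: [[0.001, 0.98, 0.197], [0.0, 0.197, -0.98], [-1.0, 0.001, 0.0]]
ft_force: [-1.0, -0.5, 8.8]
gripper_width: 0.101
t 10.5 tcp [596.2  59.1  65.3] az 11.36 q [ 0.03  0.71 -0.33  1.78  0.33  0.7  -0.28] F [-1.  -0.5  8.8] M [0.01 0.34 0.27] w 0.101
shift [0.03, -0.03, 0.0] turn [-1.13, 0.0, -0.01] steps 0.009711553848752493 0.6568583083110464
```

The moment climbs steadily to 0.27 N m, so the lock is at its stop. Opening partly and lifting off straight.

```bash
python3 -m handwheel '[[-0.3,[0,0,0],[0,0,0]],[-0.3,[0,0,0],[0,0,0]],[-0.3,[0,0,0],[0,0,0]],[-0.3,[0,0,0],[0,0,0]]]' 
python3 -m handwheel '[[-0.3,[-2,0,0],[0,0,0]],[-0.3,[-5,0,0],[0,0,0]],[-0.3,[-9,0,0],[0,0,0]],[-0.3,[-13,0,0],[0,0,0]],[-0.3,[-13,0,0],[0,0,0]]]' 
python3 - <<'E'
from h import *
plan([613,-58,230],8.4)
c=imaging.calibration("wrist");p,d=imaging.grab_frame("wrist")
cv2.imwrite("pics/w8.png",p[:,:,::-1]);W=pts(c,d)
B=W[100:330,150:360].reshape(-1,3);A=B[(B[:,2]>88)&(B[:,2]<104)&(abs(B[:,0]-596)<30)&(abs(B[:,1]-59)<30)]
print(len(A),A.max(0) if len(A) else 0,cv2.minAreaRect(A[:,:2].astype(np.float32)) if len(A) else 0)
E
```

```text
time: 10.9
tcp_pos: [595.8, 58.8, 64.7]
tcp_rot: [[-0.0, 0.98, 0.197], [0.0, 0.197, -0.98], [-1.0, -0.0, -0.0]]
ft_force: [-0.2, -0.7, 0.2]
gripper_width: 0.349
time: 11.4
tcp_pos: [598.0, 59.3, 199.9]
tcp_rot: [[0.007, 0.98, 0.197], [0.001, 0.197, -0.98], [-1.0, 0.007, 0.0]]
ft_force: [0.6, -0.2, -0.6]
gripper_width: 0.351
t 11.4 tcp [598.   59.3 199.9] az 11.36 q [ 0.07  0.54 -0.39  1.69  0.24  0.96 -0.21] F [ 0.6 -0.2 -0.6] M [ 0.02 -0.03 -0.02] w 0.351
shift [-3.01, -0.82, 11.79] turn [0.59, 0.0, -0.08] steps 2.439452027326438 0.3484731536287235
419 [604.36370014  72.48228845  98.88483882] ((596.3621826171875, 57.52179718017578), (10.411307334899902, 30.507709503173828), 17.527795791625977)
```

View pics/w8.png

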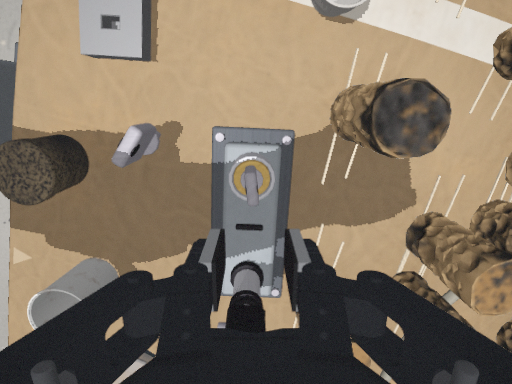

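The key stands home in the lock with its top at z≈97 (96 expected). Its bow at (250,185) is turned to yaw −72.5°, about 81° from the foot's x: the 69° end stop plus the key's loose turn. Now over the post.

```bash
python3 -m handwheel '[[0.4,[-7.5,-0.8,0],[0.6,0,0]],[0.4,[-7.5,-0.8,4],[0.6,0,0]],[0.4,[-7.5,-0.8,8],[0.6,0,0]],[0.4,[-7.5,-0.8,11.8],[0.6,0,0]],[0.4,[-7.5,-0.8,11.8],[0.6,0,0]]]' 
python3 -m handwheel '[[0.4,[0,0,0],[0,0,0]],[0.4,[0,0,0],[0,0,0]]]'
python3 - <<'E'
from h import *
plan([613.4,-59,270],8.4)
c=imaging.calibration("wrist");s=observe();p,d=imaging.grab_frame("wrist")
cv2.imwrite("pics/w9.png",p[:,:,::-1]);W=pts(c,d);np.save("pics/w9W.npy",W)
T=np.array(s["tcp_pos"]);R=np.array(s["tcp_rot"]);D=(W-T)@R
for z0,z1 in((149,154),(140,148),(100,147),(152,158)):
  m=(W[...,2]>z0)&(W[...,2]<z1)&(abs(W[...,0]-613)<32)&(abs(W[...,1]+58)<32);A=W[m];B=D[m]
  print(z0,len(A),cv2.minAreaRect(A[:,:2].astype(np.float32)),cv2.minAreaRect(B[:,1:].astype(np.float32)))
E
```

```text
time: 11.95
tcp_pos: [611.2, -64.5, 268.5]
tcp_rot: [[-0.002, 0.99, 0.139], [-0.002, 0.139, -0.99], [-1.0, -0.002, 0.002]]
ft_force: [-0.4, -0.6, -0.3]
gripper_width: 0.7
time: 12.15
tcp_pos: [611.0, -57.3, 269.2]
tcp_rot: [[-0.001, 0.989, 0.147], [0.001, 0.147, -0.989], [-1.0, -0.001, -0.001]]
ft_force: [-0.1, 1.2, 1.1]
gripper_width: 0.699
t 12.15 tcp [611.  -57.3 269.2] az 8.46 q [ 0.25  0.49 -0.36  1.57  0.19  1.12 -0.01] F [-0.1  1.2  1.1] M [ 0.04  0.01 -0.05] w 0.699
shift [-0.08, 0.22, 0.21] turn [0.01, -0.01, 0.01] steps 0.06181706435839583 0.010370826100230782
149 712 ((614.6121215820312, -61.17118453979492), (28.42064666748047, 28.844615936279297), 8.24145221710205) ((3.1454086303710938, 4.470572471618652), (28.42093849182129, 28.845579147338867), 0.2151537984609604)
140 299 ((614.3453979492188, -60.66758728027344), (34.14326095581055, 28.449270248413086), 8.040725708007812) ((2.9643659591674805, 3.936676025390625), (34.14495086669922, 28.453231811523438), 0.41596823930740356)
100 598 ((611.1266479492188, -61.34638977050781), (40.64856719970703, 28.08588218688965), 8.1969575881958) ((-0.3055992126464844, 4.115268707275391), (40.67985534667969, 28.05164909362793), 0.4099765121936798)
152 46 ((614.4840698242188, -60.84202575683594), (5.686341762542725, 5.725005149841309), 55.849361419677734) ((3.0619184970855713, 4.122185230255127), (5.7216572761535645, 5.6867852210998535), 42.59738540649414)
```

View pics/w9.png

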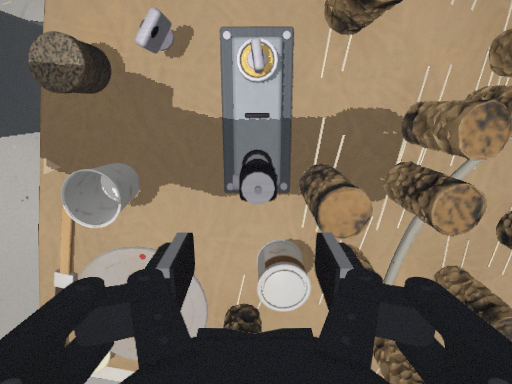

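The post top disc is at about (258,187), the button is on the left, and the jaws straddle it. The nearby casting at (340,205) is clear. Closing in for a better centring.

```bash
python3 -m handwheel '[[0.4,[3,0.3,0.4],[0,0,0]],[0.4,[6,0.3,0.4],[0,0,0]],[0.4,[8.8,0.3,0.4],[0,0,0]],[0.4,[8.8,0.3,0.4],[0,0,0]],[0.4,[8.8,0.3,0.4],[0,0,0]]]' 
python3 -m handwheel '[[0.4,[0,0,0],[0,0,0]],[0.4,[0,0,0],[0,0,0]]]'
python3 - <<'E'
from h import *
plan([614.4,-60,104],8.3)
c=imaging.calibration("wrist");s=observe();p,d=imaging.grab_frame("wrist")
cv2.imwrite("pics/w10.png",p[:,:,::-1]);W=pts(c,d);np.save("pics/w10W.npy",W)
T=np.array(s["tcp_pos"]);R=np.array(s["tcp_rot"]);D=(W-T)@R
for z0,z1 in((149,153),(140,148),(100,147),(153,159)):
  m=(W[...,2]>z0)&(W[...,2]<z1)&(abs(W[...,0]-613)<32)&(abs(W[...,1]+58)<32);A=W[m];B=D[m]
  if len(A): print(z0,len(A),cv2.minAreaRect(A[:,:2].astype(np.float32)),cv2.minAreaRect(B[:,1:].astype(np.float32)))
# finger inner pads rows
for v in range(190,330,20):
  r=D[v]; m=np.where((abs(r[:,0]+12)<20)&(abs(r[:,1])<60))[0]
  print(v,[(int(u),*np.round(r[u]).astype(int).tolist()) for u in m[::12]])
E
```

```text
time: 12.7
tcp_pos: [614.9, -61.1, 182.4]
tcp_rot: [[-0.0, 0.989, 0.147], [0.0, 0.147, -0.989], [-1.0, -0.0, -0.0]]
ft_force: [-0.3, 0.3, -0.2]
gripper_width: 0.704
time: 12.9
tcp_pos: [615.5, -61.8, 183.3]
tcp_rot: [[0.002, 0.989, 0.146], [-0.0, 0.146, -0.989], [-1.0, 0.002, 0.0]]
ft_force: [-1.1, -0.5, 0.6]
gripper_width: 0.7
t 12.9 tcp [615.5 -61.8 183.3] az 8.39 q [ 0.24  0.58 -0.34  1.65  0.23  0.95 -0.04] F [-1.1 -0.5  0.6] M [ 0.   -0.03 -0.02] w 0.7
shift [7.93, -0.1, -0.19] turn [0.02, 0.0, -0.02] steps 1.5871653783073765 0.01743869435674856
149 1486 ((614.20751953125, -60.84494400024414), (28.883865356445312, 29.01003074645996), 9.499964714050293) ((-1.1964359283447266, -1.1103382110595703), (29.009784698486328, 28.883777618408203), 88.88972473144531)
140 627 ((614.4730834960938, -59.88813018798828), (34.686561584472656, 27.397674560546875), 7.3039631843566895) ((-0.8114204406738281, -2.019420623779297), (34.68339157104492, 27.396711349487305), 1.0857750177383423)
100 1349 ((611.218994140625, -60.546234130859375), (41.47608184814453, 27.12282943725586), 7.693824768066406) ((-4.142461776733398, -1.841843605041504), (41.498992919921875, 27.129417419433594), 0.6759183406829834)
153 101 ((614.2857666015625, -60.84840774536133), (5.990874290466309, 6.204096794128418), 27.09235191345215) ((-1.1061335802078247, -1.0921962261199951), (6.204260349273682, 5.986899375915527), 71.27650451660156)
190 []
210 []
230 []
250 [(157, -20, -43, -5), (169, -29, -35, -10), (182, -28, -30, -9), (316, -7, 30, 1), (328, -28, 30, -9), (340, -28, 35, -9), (352, -21, 43, -6)]
270 [(182, -32, -30, -2), (315, -9, 30, 11), (327, -32, 30, -2)]
290 [(183, -31, -30, 8)]
310 []
```

View pics/w10.png

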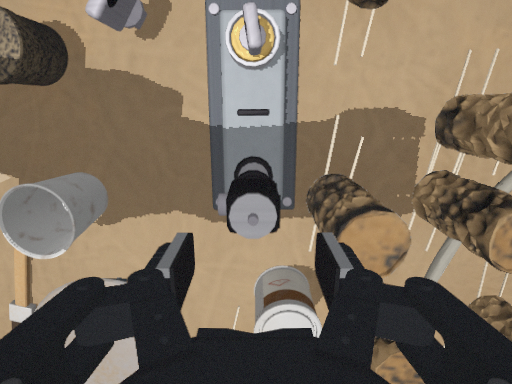

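```bash
python3 -m handwheel '[[0.4,[2,-0.1,-0.13],[0,0,0]],[0.4,[4,-0.1,-0.13],[0,0,0]],[0.4,[6,-0.1,-0.13],[0,0,0]],[0.4,[8.2,-0.1,-0.13],[0,0,0]],[0.4,[8.2,-0.1,-0.13],[0,0,0]]]' 
python3 -m handwheel '[[0.4,[0,0,0],[0,0,0]]]'
python3 - <<'E'
from h import *
plan([614.3,-60.3,101],8.3)
p,d=imaging.grab_frame("scene")
cv2.imwrite("pics/s11.png",cv2.resize(p[90:240,170:370,::-1],None,fx=4,fy=4,interpolation=cv2.INTER_CUBIC))
E
```

```text
time: 13.45
tcp_pos: [612.5, -60.8, 98.1]
tcp_rot: [[-0.003, 0.989, 0.146], [0.0, 0.146, -0.989], [-1.0, -0.003, -0.001]]
ft_force: [-0.6, -0.4, 0.4]
gripper_width: 0.699
time: 13.55
tcp_pos: [613.9, -60.8, 100.7]
tcp_rot: [[0.0, 0.989, 0.146], [0.0, 0.146, -0.989], [-1.0, 0.0, 0.0]]
ft_force: [0.6, 0.2, 0.4]
gripper_width: 0.696
t 13.55 tcp [613.9 -60.8 100.7] az 8.38 q [ 0.22  0.68 -0.32  1.71  0.28  0.79 -0.09] F [0.6 0.2 0.4] M [ 0.05  0.01 -0.06] w 0.696
shift [-0.03, 0.04, -0.04] turn [0.02, 0.0, -0.0] steps 0.013500444377554714 0.00984172661183823
```

View pics/s11.png

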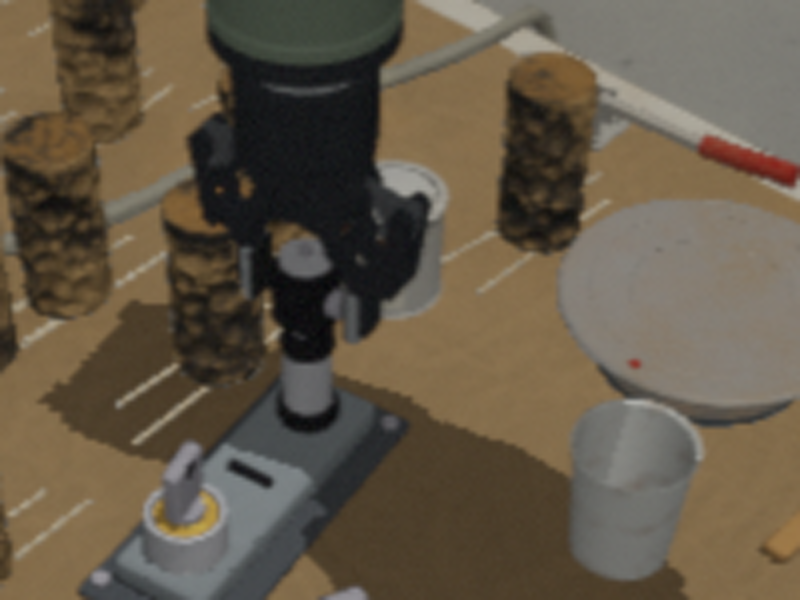

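The jaws straddle the grip with the button at about (335,305) on the near finger's side. Squeezing now.

```bash
python3 -m handwheel '[[-1,[0,0,0],[0,0,0]],[-1,[0,0,0],[0,0,0]],[-1,[0,0,0],[0,0,0]],[-1,[0,0,0],[0,0,0]],[-1,[0,0,0],[0,0,0]]]' 70
python3 - <<'E'
from h import *
plan([614.3,-60.3,101],8.3)
E
```

```text
time: 14.1
tcp_pos: [614.3, -60.9, 101.2]
tcp_rot: [[0.002, 0.989, 0.146], [-0.0, 0.146, -0.989], [-1.0, 0.002, 0.001]]
ft_force: [-1.9, -1.4, 9.0]
gripper_width: 0.392
t 14.1 tcp [614.3 -60.9 101.2] az 8.38 q [ 0.22  0.68 -0.32  1.71  0.28  0.79 -0.09] F [-1.9 -1.4  9. ] M [-0.13  0.66  0.11] w 0.392
shift [0.02, 0.01, -0.06] turn [0.02, 0.01, -0.02] steps 0.01354017846798096 0.01578699413767587
```

Opening ≈33–34 mm, which means the button is pressed (41 mm if it were out). Pulling up slowly.

```bash
python3 -m handwheel '[[-1,[-0.3,0,0],[0,0,0]],[-1,[-0.7,0,0],[0,0,0]],[-1,[-1.2,0,0],[0,0,0]],[-1,[-1.7,0,0],[0,0,0]],[-1,[-2.2,0,0],[0,0,0]]]' 80
python3 - <<'E'
from h import *
plan([614.3,-60.3,201],8.3)
p,d=imaging.grab_frame("scene")
cv2.imwrite("pics/s12.png",cv2.resize(p[90:240,170:370,::-1],None,fx=4,fy=4,interpolation=cv2.INTER_CUBIC))
E
```

```text
time: 14.6
tcp_pos: [614.2, -60.9, 122.3]
tcp_rot: [[0.001, 0.989, 0.146], [0.0, 0.146, -0.989], [-1.0, 0.001, 0.0]]
ft_force: [6.1, -1.0, -7.3]
gripper_width: 0.387
t 14.6 tcp [614.2 -60.9 122.3] az 8.38 q [ 0.22  0.65 -0.33  1.7   0.27  0.83 -0.07] F [ 6.1 -1.  -7.3] M [-0.22 -1.1   0.09] w 0.387
shift [-7.87, 0.03, -0.05] turn [0.02, 0.0, -0.01] steps 1.5738044334326697 0.012782100638420165
```

View pics/s12.png

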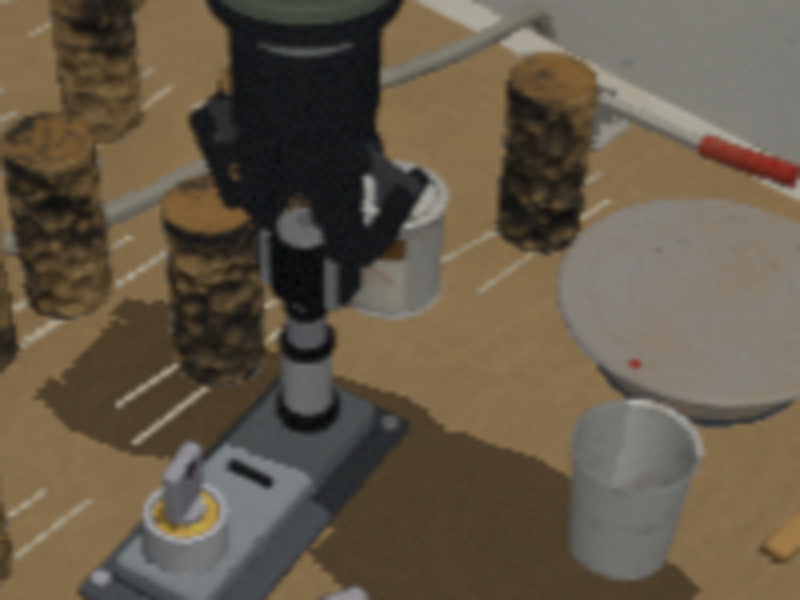

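The post is rising: a tube is visible at (307,335), with a 7 N pull. Continuing to the first stop and on.

```bash
python3 -m handwheel '[[-1,[-0.6,0,0],[0,0,0]],[-1,[-1.2,0,0],[0,0,0]],[-1,[-1.8,0,0],[0,0,0]],[-1,[-2.4,0,0],[0,0,0]],[-1,[-3.0,0,0],[0,0,0]]]'
python3 -m handwheel '[[-1,[-0.6,0,0],[0,0,0]],[-1,[-1.2,0,0],[0,0,0]],[-1,[-1.8,0,0],[0,0,0]],[-1,[-2.4,0,0],[0,0,0]],[-1,[-3.0,0,0],[0,0,0]]]'
python3 - <<'E'
from h import *
plan([614.3,-60.3,201],8.3)
E
```

```text
time: 15.15
tcp_pos: [614.1, -60.9, 152.2]
tcp_rot: [[0.001, 0.989, 0.146], [0.0, 0.146, -0.989], [-1.0, 0.001, 0.0]]
ft_force: [6.9, -1.1, -10.2]
gripper_width: 0.385
time: 15.65
tcp_pos: [614.0, -60.9, 181.8]
tcp_rot: [[0.001, 0.989, 0.146], [0.0, 0.146, -0.989], [-1.0, 0.001, -0.0]]
ft_force: [8.1, -0.6, -11.9]
gripper_width: 0.388
t 15.65 tcp [614.  -60.9 181.8] az 8.39 q [ 0.24  0.58 -0.35  1.66  0.23  0.94 -0.05] F [  8.1  -0.6 -11.9] M [-0.25 -1.46  0.12] w 0.388
shift [-1.92, 0.04, -0.05] turn [0.02, -0.0, -0.01] steps 0.3835982719874514 0.010892529255601675
```

Past the first stop, pulling about 12 N. Approaching the second.

```bash
python3 -m handwheel '[[-1,[-0.5,0,0],[0,0,0]],[-1,[-0.9,0,0],[0,0,0]],[-1,[-1.3,0,0],[0,0,0]],[-1,[-1.6,0,0],[0,0,0]],[-1,[-1.8,0,0],[0,0,0]]]' 100
python3 - <<'E'
from h import *
plan([614.3,-60.3,201],8.3)
E
python3 -m handwheel '[[-1,[-0.1,0,0],[0,0,0]],[-1,[-0.2,0,0],[0,0,0]],[-1,[-0.2,0,0],[0,0,0]]]'
python3 - <<'E'
from h import *
plan([614.3,-60.3,201],8.3)
E
```

```text
time: 16.15
tcp_pos: [613.9, -60.9, 199.8]
tcp_rot: [[0.001, 0.989, 0.146], [0.0, 0.146, -0.989], [-1.0, 0.001, 0.0]]
ft_force: [7.4, -0.3, -11.2]
gripper_width: 0.384
t 16.15 tcp [613.9 -60.9 199.8] az 8.38 q [ 0.24  0.56 -0.35  1.64  0.22  0.98 -0.04] F [  7.4  -0.3 -11.2] M [-0.19 -1.49  0.08] w 0.384
shift [-0.12, 0.05, -0.05] turn [0.02, 0.0, -0.01] steps 0.028711150706519396 0.010376916851899542
time: 16.45
tcp_pos: [613.9, -60.9, 201.6]
tcp_rot: [[0.001, 0.989, 0.146], [0.0, 0.146, -0.989], [-1.0, 0.001, -0.0]]
ft_force: [6.4, -0.5, -11.0]
gripper_width: 0.388
t 16.45 tcp [613.9 -60.9 201.6] az 8.39 q [ 0.24  0.56 -0.35  1.64  0.22  0.98 -0.04] F [  6.4  -0.5 -11. ] M [-0.25 -1.38  0.12] w 0.388
shift [0.06, 0.05, -0.05] turn [0.02, -0.0, -0.01] steps 0.018241638184707025 0.010629523308138301
```

```bash
python3 -m handwheel '[[-1,[-0.1,0,0],[0,0,0]],[-1,[-0.15,0,0],[0,0,0]],[-1,[-0.15,0,0],[0,0,0]]]'
python3 -m handwheel '[[-1,[-0.05,0,0],[0,0,0]],[-1,[-0.1,0,0],[0,0,0]],[-1,[-0.1,0,0],[0,0,0]]]'
```

```text
time: 16.75
tcp_pos: [613.6, -60.9, 201.8]
tcp_rot: [[-0.001, 0.989, 0.146], [0.0, 0.146, -0.989], [-1.0, -0.001, -0.0]]
ft_force: [12.8, -0.3, -28.6]
gripper_width: 0.382
time: 17.05
tcp_pos: [613.4, -60.9, 201.9]
tcp_rot: [[-0.002, 0.989, 0.146], [0.001, 0.146, -0.989], [-1.0, -0.001, -0.001]]
ft_force: [15.9, 0.2, -39.8]
gripper_width: 0.388
```

The second stop was felt: the force jumped from 11 to 29, then 40 N, at 201.8 with 100.6 mm of travel. Easing the pull a bit, then checking.

```bash
python3 -m handwheel '[[-1,[0.1,0,0],[0,0,0]],[-1,[0.1,0,0],[0,0,0]],[-1,[0.1,0,0],[0,0,0]],[-1,[0.1,0,0],[0,0,0]]]' 
python3 - <<'E'
from h import *
plan([614.3,-60.3,201],8.3)
p,d=imaging.grab_frame("scene");q,_=imaging.grab_frame("top")
cv2.imwrite("pics/s13.png",cv2.resize(p[60:330,170:370,::-1],None,fx=2.2,fy=2.2,interpolation=cv2.INTER_CUBIC))
cv2.imwrite("pics/t13.png",q[:,:,::-1])
c=imaging.calibration("wrist");w,d=imaging.grab_frame("wrist");cv2.imwrite("pics/w13.png",w[:,:,::-1])
plan([614.3,-60.3,201],8.3)
E
```

```text
time: 17.45
tcp_pos: [613.6, -60.9, 201.8]
tcp_rot: [[-0.001, 0.989, 0.146], [0.0, 0.146, -0.989], [-1.0, -0.001, -0.0]]
ft_force: [12.1, -0.9, -28.3]
gripper_width: 0.388
t 17.45 tcp [613.6 -60.9 201.8] az 8.39 q [ 0.24  0.56 -0.35  1.64  0.22  0.98 -0.04] F [ 12.1  -0.9 -28.3] M [-0.27 -2.67  0.03] w 0.388
shift [0.08, 0.08, -0.05] turn [0.02, -0.01, 0.01] steps 0.024771484591218692 0.012383965728279453
t 17.6 tcp [613.6 -60.9 201.8] az 8.39 q [ 0.24  0.56 -0.35  1.64  0.22  0.98 -0.04] F [ 12.2  -0.9 -27.6] M [-0.22 -2.7   0.1 ] w 0.392
shift [0.08, 0.08, -0.05] turn [0.02, -0.0, 0.01] steps 0.024688586026617276 0.012128690634622064
```

View pics/s13.png

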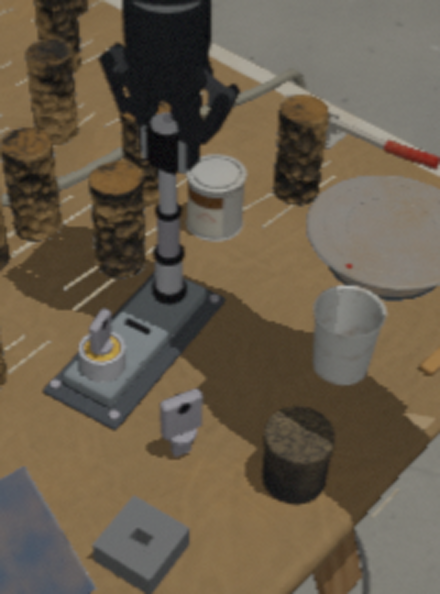

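View pics/w13.png

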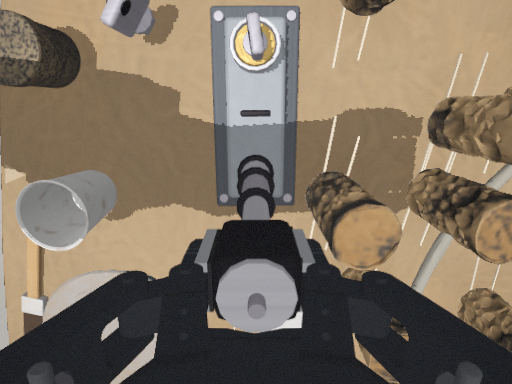

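View pics/t13.png

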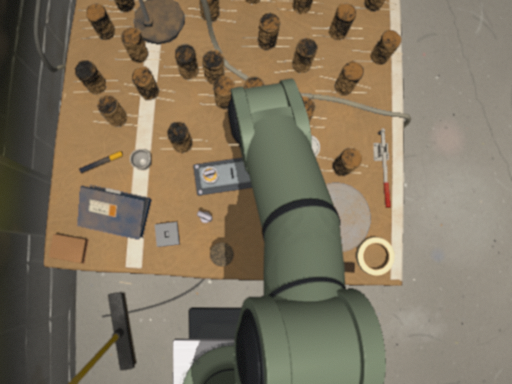

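The pictures agree. In the scene view, both tubes are out below the grip (at about (168,240) and (170,185)). The key stands in the lock at (100,340), and the cup (348,335), pot (297,455) and tin (215,197) stand where they were. The pull is steady at 28 N and the grip is firm, so I'm handing in.

```bash
python3 - <<'E'
from rig import workorder, observe
print(workorder.close_job()); s=observe(); print(s["time"],s["tcp_pos"],s["ft_force"],s["gripper_width"])
E
```

```text
the job is handed in; nothing more can be done
None
the job is handed in; nothing more can be done
```

The camera post is fully extended and held there, with the smaller key left turned to its stop in the lock. I handed the job in at about 17.6 s of the 61 s allowed; no verdict was reported.

- **Key:** I took it from its block and pushed it home. The shoulder stopped hard at 40 N, with the tool at 65.0 mm, about where I expected it. After release, the key's top measured about 97 mm, against 96 mm expected.
- **Lock:** I turned the key clockwise until the turning moment climbed to 0.27 N m, against the roughly 0.05 N m needed to drive it. The bow then lay about 1.41 rad from the foot's x. That fits the 1.2 rad end stop plus the key's 0.2 rad of loose turn. I could not see the cylinder's own angle, because the shoulder covers the slot.
- **Post:** I squeezed the button in (opening read about 33 mm, against 35 mm nominal when pressed and 41 mm when out). I then pulled straight up past the first stop. At about 100.6 mm of travel the pull jumped from 11 to 29 N and then 40 N, which I took as the second stop.
- **Final hold:** I eased the pull to a steady 28 N up, with about 12 N sideways, at a 100 N grip setting.
- **Bystanders:** the last pictures show both tubes out, the key in the lock, and the cup, pot and tin standing where they were. I judged that by eye and did not measure them again.
- **Disagreement:** the cameras differed by 1 to 2 mm on positions. I worked around this by measuring the key and the lock with the wrist camera alone.

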